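Load the analyser's reagent rack in pocket order

TASK

Get the reagent rack ready for the next run: first lift the tipped square vials (one or two) off the freely spinning turntable and lay them on the floor of the steel discard tray, side by side. Then stand the reagent containers that are on the bench upright in the rack, one after another in rising pocket number (dots count the pockets): squat jar in 1, stepped bottle in 2, square bottle in 3, flat cartridge in 4, tall round bottle in 5; if a container is missing, leave its pocket empty. When the rack is loaded, press the grey load button on the control box fully down and let go; leave the beaker, tip box and wash bottle where they stand.

Things in the scene. Friction and masses are not known exactly. Their poses are not given: they have to be found in the camera images.
- rack: Fixed aluminium reagent rack, 68 mm (x) by 324 mm (y), a single row of five square pockets along its y axis at 64 mm pitch; each pocket is 60 x 60 mm inside, walls 4 mm thick with their tops 26 mm above the bench, pocket floor 4 mm above the bench. On the robot's side (its -x) runs a white ledge 26 mm wide, 20 mm high, carrying 1 to 5 black dots in front of each pocket: one dot = pocket 1 (its +y end), five dots = pocket 5. Origin: centre of its underside; z up.
- pocket1 (a point): Centre of the inner floor of pocket 1 of the reagent rack (one dot, the +y end); axes as those of the rack.
- pocket2 (a point): Centre of the inner floor of pocket 2 of the reagent rack (2 dots); axes as those of the rack.
- pocket3 (a point): Centre of the inner floor of pocket 3 of the reagent rack (3 dots); axes as those of the rack.
- pocket4 (a point): Centre of the inner floor of pocket 4 of the reagent rack (4 dots); axes as those of the rack.
- pocket5 (a point): Centre of the inner floor of pocket 5 of the reagent rack (five dots, the -y end); axes as those of the rack.
- jar_center (a point): Origin: centre of the container, half-way up, on its upright axis; own z is up when it stands. Absent (None) in some starts. Squat round white jar, body 50 mm and grey lid (from 46 mm up) 52 mm across, 64 mm high, about 0.22 kg. Goes in pocket 1.
- stepped_center (a point): Origin: centre of the container, half-way up, on its upright axis; own z is up when it stands. Absent (None) in some starts. White stepped bottle: round foot 52 mm across up to 36 mm, above it a straight round barrel 30 mm across (its top 12 mm is a grey cap), 92 mm high in all, about 0.22 kg. Goes in pocket 2.
- square_center (a point): Origin: centre of the container, half-way up, on its upright axis; own z is up when it stands. Absent (None) in some starts. White square bottle, 44 x 44 mm body up to 72 mm, then a round grey cap 26 mm across, 88 mm high in all, about 0.22 kg; sides along its own x and y. Goes in pocket 3.
- cartridge_center (a point): Origin: centre of the container, half-way up, on its upright axis; own z is up when it stands. Absent (None) in some starts. White flat rectangular cartridge with a grey top edge, 32 mm along its x by 52 mm along its y, 78 mm high, about 0.22 kg. Goes in pocket 4.
- tall_center (a point): Origin: centre of the container, half-way up, on its upright axis; own z is up when it stands. Absent (None) in some starts. White tall round bottle, 44 mm across up to 80 mm, then shoulder and grey cap 24 mm across, 108 mm high in all, about 0.25 kg. Goes in pocket 5.
- vial1_center (a point): One of one or two alike tipped clear square vials with a paper label, lying on their sides on the turntable (None if absent). Body 34 x 34 mm in section and 80 mm long, with a black cap 24 mm across and 16 mm long at one end; 80 g. Point: centre of the 80 mm body, 17 mm above what it lies on; y along its length towards the cap, z up as it lies at the start.
- vial2_center (a point): One of one or two alike tipped clear square vials with a paper label, lying on their sides on the turntable (None if absent). Body 34 x 34 mm in section and 80 mm long, with a black cap 24 mm across and 16 mm long at one end; 80 g. Point: centre of the 80 mm body, 17 mm above what it lies on; y along its length towards the cap, z up as it lies at the start.
- platter_center (a point): Centre of the top face of the turntable's white platter: 230 mm across, flat, 42 mm above the bench; it turns freely about the vertical with next to no friction.
- tray_floor (a point): Centre of the inner floor of the fixed steel discard tray; floor 3 mm above the bench, inside 180 mm (x) by 126 mm (y), walls 22 mm high measured from the bench.
- load_top (a point): Centre of the top face of the round grey load button (34 mm across) on the white control box (100 x 80 mm, 40 mm high, fixed); it is pressed straight down.
- load (a joint): Travel of the load button in m: 0 released, 0.006 fully down; it springs back; fully down takes about 5 N.
- beaker: Bystander: glass beaker, 76 mm across, 80 mm high; origin at the centre of its underside.
- tipbox: Bystander: blue pipette-tip box, 85 x 125 mm, 54 mm high; origin at the centre of its underside.
- wash: Bystander: white wash bottle, 68 mm across, 160 mm high; origin at the centre of its underside.
Not all that is in view belongs to the job. Leave any blue look-alike of the part that bears jar_center alone. What is shaped like the part that bears square_center but blue is not meant.

How it is judged (in metres and radians):
On the way, in this order (a step that is already met when the one before it is completed fails the run):
1. the tipped vials lie in the steel tray (x of vial1_center in the frame of tray_floor between -0.08 and 0.08 m and y of vial1_center in the frame of tray_floor between -0.055 and 0.055 m and z of each of vial1_center, vial2_center in the frame of tray_floor below 0.028 m and x of vial2_center in the frame of tray_floor between -0.08 and 0.08 m and y of vial2_center in the frame of tray_floor between -0.055 and 0.055 m), for 0.2 s.
2. the squat jar stands in pocket 1 (horizontal distance between jar_center and pocket1 below 0.022 m and z of jar_center in the frame of pocket1 between 0.024 and 0.04 m and angle between jar_center's own z axis and vertical below 0.15 rad), for 0.2 s.
3. the stepped bottle stands in pocket 2 (horizontal distance between stepped_center and pocket2 below 0.022 m and z of stepped_center in the frame of pocket2 between 0.038 and 0.054 m and angle between stepped_center's own z axis and vertical below 0.15 rad), for 0.2 s.
4. the square bottle stands in pocket 3 (horizontal distance between square_center and pocket3 below 0.022 m and z of square_center in the frame of pocket3 between 0.036 and 0.052 m and angle between square_center's own z axis and vertical below 0.15 rad), for 0.2 s.
5. the flat rectangular cartridge stands in pocket 4 (horizontal distance between cartridge_center and pocket4 below 0.022 m and z of cartridge_center in the frame of pocket4 between 0.031 and 0.047 m and angle between cartridge_center's own z axis and vertical below 0.15 rad), for 0.2 s.
6. the tall round bottle stands in pocket 5 (horizontal distance between tall_center and pocket5 below 0.022 m and z of tall_center in the frame of pocket5 between 0.046 and 0.062 m and angle between tall_center's own z axis and vertical below 0.15 rad), for 0.2 s.
7. the load button is pressed down (value of joint load above 0.0045 m), for 0.05 s.
At the end, for the whole second after the job is handed in: The vials lie in the tray (centres under 28 mm above its floor); every container present stands upright (within 0.15 rad) in its own pocket (within 22 mm of its centre, 8 mm in height), through the last second; the button is released (all of step 1 and all of step 2 and all of step 3 and all of step 4 and all of step 5 and all of step 6 and value of joint load below 0.002 m); the robot touches nothing.
It fails at once if the glass beaker is moved more than 40 mm or tipped (distance of beaker from where it was at the start of the episode above 0.04 m or angle between beaker's own z axis and vertical above 0.5 rad).
It fails at once if the pipette-tip box is moved more than 40 mm or tipped (distance of tipbox from where it was at the start of the episode above 0.04 m or angle between tipbox's own z axis and vertical above 0.5 rad).
It fails at once if the wash bottle is moved more than 40 mm or tipped (distance of wash from where it was at the start of the episode above 0.04 m or angle between wash's own z axis and vertical above 0.5 rad).
Of vial1, vial2 only 1 to 2 are there at a start; the rules pass over those that are not, and their reading is None.
Of jar, stepped, square, cartridge, tall only 4 to 5 are there at a start; the rules pass over those that are not, and their reading is None.
At some moment in a run one of jar, stepped, square may be knocked a few centimetres aside while the robot is not near it.
It also fails if it takes over 210 s, if anything falls off the work surface, if the arm or the gripper's body presses on something with over 40 N, if the wrist force passes 120 N, or if a joint passes its speed limit or range.

ROBOT

A 6-joint arm with a two-finger parallel gripper is mounted at the origin on the work surface. World frame = base frame: x ahead of the robot, y to its left, z up, the work surface at z = 0. Lengths are in m, angles in degrees, forces in N, time in s.
With the tool pointing down it reaches from about 0.4 to 0.825 m from the base axis. Payload 7 kg.
Tool frame: the origin (TCP) lies on the centre line of the jaws, within the pads' length; the fingertips stand 17 mm ahead of it and the grasp point (between the pads) lies 2 mm behind it; y points along the fingers, z is the direction in which the jaws open and shut, and the axes are right-handed (so a half turn about y gives the same grasp; the last joint's range is limited). The gripper opens to 88 mm and grips with 3 to 60 N. Pads are 19 mm wide; open, the fingers measure 130 mm over their backs; the gripper's body (78 mm by 193 mm) begins 47 mm behind the grasp point.
Start: joints at [79.991, 20.546, 0.682, 0, -70.136, -16.507], TCP at [0.301, 0.604, 0.244] pointing down, gripper open.
Joint ranges: [-176.03, 176.03], [-82.01, 121.73], [-58.28, 71.71], [-173.87, 95.51], [-174.79, -0.11], [-173.66, 173.66]. Speed limits (degrees/s): [136.94, 136.94, 172.46, 180, 180, 180].

INTERFACE

Orientations are given as [roll, pitch, yaw] about the fixed x, y, z axes, in that order (R = Rz(yaw) Ry(pitch) Rx(roll)).
In Python, from plant import r, capture, camera_info gives the robot as it stands. The module is installed in compiled form; this text tells all that it offers.
- The arm moves only by the tool apply_moves, never from a script. Its argument "deltas" is a list of rows, each an object of numbers: "tx", "ty", "tz": the shift along the tool's x, y, z in m; "turn": the turn about the tool's y in rad; "gripper": the finger opening in m, from 0 to 0.0876. A call has 1 to 5 rows; each row is the pose to reach, as a shift and turn from the pose commanded when the call began, along the tool's axes at that moment; what a row does not reach only later rows make up. A row lasts 1/10 s, in which the tool goes at most 50 mm and 8.59 degrees, less where a joint would pass 70% of its speed; a pose out of reach is approached as far as the arm can. A call with a gripper value outside its range is refused whole. The fingers move at their own pace and stop on an object; "newtons" is the grip in N (left out, the last holds). Time passes only in rows, so rows that repeat a pose let the fingers close. It gives the time, the measured TCP pose, the force and the opening at its end, in the units of the state.
- r.get_state(): the state, without advancing time (a new reading comes with each control period).
- capture(name): name is "scene" or "side" or "wrist"; returns (picture, depth): 480x640x3 uint8, red, green, blue; 480x640 float32, m along the optical axis (not along the pixel's ray), 0 where there is no reading.
- camera_info(name): a dict with "K" (3x3 intrinsics, pixels), "eye" and "orientation" of the camera in the world; the wrist camera has in their place "tool_from_camera" (4x4, takes a point from camera to tool coordinates, whose origin is the TCP and whose axes are the tool frame's). Camera axes: x right, y up, looking along -z (the intrinsics and any distortion apply to the point x, -y, -z); pixel columns grow to the right and rows downward; lengths in m; the calibration is good to about 2 mm. A picture is of the moment at which its call begins: read the wrist's pose just before it. camera_info takes no time and is no camera call.
- r.close_job(): hands the job in, once; it reports no verdict.
The state is a dict: "time_s": time; "joints": joint angles; "qd": joint speeds; "joint_torque": joint torques, N m; "tcp_pos": TCP position; "eef_rot": TCP orientation; "contact_force": force on the tool from outside, world axes, zero at the start; "moment": the same for the moment, N m; "gripper_width": finger opening in m.
Only numpy, scipy, OpenCV 4.12 (cv2) and the standard library are available. Lean on these libraries where they do the work, as an engineer would, in place of code of your own. Each camera call takes 0.05 s, during which the arm holds its last target.

## Working session

There is one attempt and no reset: what is moved stays moved. The work goes in short steps, Python scripts to look and compute and a tool call to move; the robot and the scene stay as the last step left them, time stands still between calls to the robot, and variables do not carry over. Pictures are saved under pics/ and viewed, and the job is handed in when it is done.

Besides the shell and the picture viewer there is one more tool, called after "Emit:" as a command line: name --argument value ..., lists and objects as JSON in quotes. apply_moves: Moves the arm, as the interface text tells. Its arguments: {"type":"object","properties":{"deltas":{"type":"array","items":{"type":"object","properties":{"tx":{"type":"number"},"ty":{"type":"number"},"tz":{"type":"number"},"turn":{"type":"number"},"gripper":{"type":"number"}}}},"newtons":{"type":"number"}},"required":["deltas"]}

```bash
ls; mkdir -p pics
python3 - <<'E'
from plant import r,capture,camera_info
import cv2
print(r.get_state())
for n in("scene","side","wrist"):
    p,d=capture(n); cv2.imwrite(f"pics/{n}0.png",p[:,:,::-1]); print(n,camera_info(n), d.min(),d.max())
E
```

```text
pics
{'time_s': 0.0, 'joints': array([ 7.99890605e+01,  2.05914380e+01,  6.31625671e-01, -2.15656231e-02,
       -7.01347928e+01, -1.65089574e+01]), 'qd': array([-0.03463878, -0.0013799 , -0.0019122 , -0.04204212,  0.06647161,
       -0.01539413]), 'joint_torque': array([ 2.61191781e-05, -5.82717204e+01,  2.93038023e+01,  6.99697495e+00,
        6.69153917e-03, -1.56133833e-04]), 'tcp_pos': array([0.30117648, 0.60354953, 0.24260176]), 'eef_rot': array([-8.99035336e+01,  7.44925325e-03,  1.53472764e+02]), 'contact_force': array([0.56000048, 0.45034981, 0.53697166]), 'moment': array([-0.0237017 ,  0.02295227, -0.05500514]), 'gripper_width': 0.08749703150017439}
scene {'K': array([[539.58007374,   0.        , 317.48856694],
       [  0.        , 539.58007374, 244.38776901],
       [  0.        ,   0.        ,   1.        ]]), 'eye': array([1.1331787 , 0.61911954, 1.05693112]), 'orientation': array([ 40.54057716,  -0.97524184, 139.4123254 ])} 0.0 3.5377464
side {'K': array([[505.11508756,   0.        , 325.0775345 ],
       [  0.        , 505.11508756, 244.45226473],
       [  0.        ,   0.        ,   1.        ]]), 'eye': array([-0.0811647 , -0.7675732 ,  0.61087574]), 'orientation': array([ 60.85601844,   1.39445841, -40.202549  ])} 0.0 3.597879
wrist {'K': array([[331.38493532,   0.        , 322.90990386],
       [  0.        , 331.38493532, 235.54813315],
       [  0.        ,   0.        ,   1.        ]]), 'tool_from_camera': array([[ 1.56727794e-03, -9.64312920e-01, -2.64760527e-01,
        -7.01374047e-02],
       [ 1.88522977e-05,  2.64760881e-01, -9.64314096e-01,
        -1.40909219e-01],
       [ 9.99998772e-01,  1.50635686e-03,  4.33133402e-04,
        -3.21523667e-04],
       [ 0.00000000e+00,  0.00000000e+00,  0.00000000e+00,
         1.00000000e+00]])} 0.0 1.3217381
```

View pics/scene0.png

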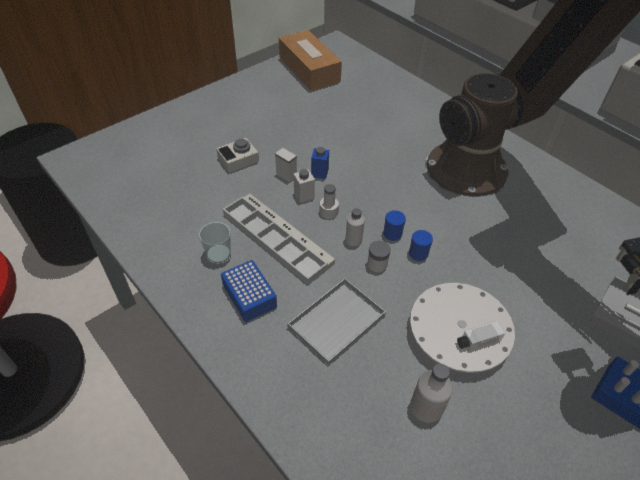

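View pics/side0.png

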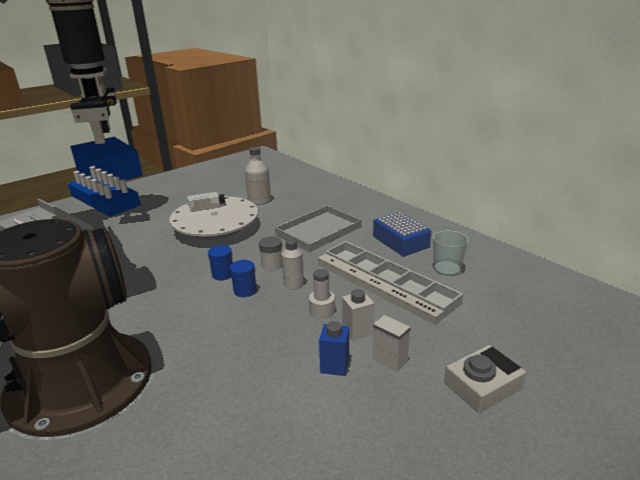

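View pics/wrist0.png

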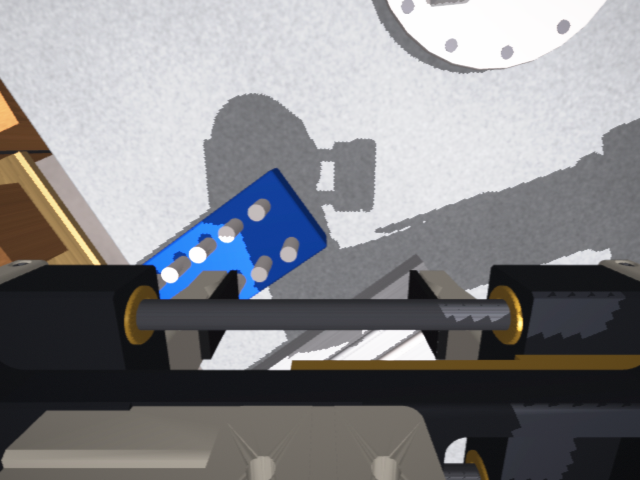

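Scene: one vial on the platter (480,338). White/grey containers are jar (378,257), tall bottle (355,228), stepped bottle (329,203), square bottle (304,186) and cartridge (286,165). Possible mix-ups: two blue jars (395,225) and (421,245), a blue square bottle (320,162), and the wash bottle (431,393). Next I measure by back-projection.

```bash
cat > h.py <<'E'
from plant import r,capture,camera_info
import numpy as np, cv2
from scipy.spatial.transform import Rotation as Ro
def pose():
    s=r.get_state(); T=np.eye(4); T[:3,:3]=Ro.from_euler('xyz',s['eef_rot'],degrees=True).as_matrix(); T[:3,3]=s['tcp_pos']; return s,T
def cam(n):
    i=camera_info(n)
    if n=='wrist': T=pose()[1]@i['tool_from_camera']
    else:
        T=np.eye(4); T[:3,:3]=Ro.from_euler('xyz',i['orientation'],degrees=True).as_matrix(); T[:3,3]=i['eye']
    return i['K'],T
def cloud(n,name=None):
    K,T=cam(n); p,d=capture(n)
    if name: cv2.imwrite(f'pics/{name}.png',p[:,:,::-1])
    v,u=np.mgrid[:480,:640]
    P=np.stack([(u-K[0,2])/K[0,0]*d,-(v-K[1,2])/K[1,1]*d,-d],-1)
    W=P@T[:3,:3].T+T[:3,3]; W[d==0]=np.nan
    return p,d,W
def proj(n,X,T=None):
    K,T0=cam(n); T=T0 if T is None else T
    c=(np.atleast_2d(X)-T[:3,3])@T[:3,:3]; 
    return np.c_[K[0,0]*c[:,0]/-c[:,2]+K[0,2],K[1,1]*-c[:,1]/-c[:,2]+K[1,2]]
def onplane(n,uv,z,T=None):
    K,T0=cam(n); T=T0 if T is None else T
    uv=np.atleast_2d(uv).astype(float)
    d=np.c_[(uv[:,0]-K[0,2])/K[0,0],-(uv[:,1]-K[1,2])/K[1,1],-np.ones(len(uv))]@T[:3,:3].T
    return T[:3,3]+d*((z-T[2,3])/d[:,2])[:,None]
E
python3 - <<'E'
from h import *
S={n:cloud(n) for n in('scene','side')}
np.savez('s0.npz',**{n+k:v for n in S for k,v in zip('pdw',S[n])})
for n in S:
    W=S[n][2]; b=W[(np.abs(W[...,2])<.01)&(W[...,0]>.3)&(W[...,0]<.9)&(np.abs(W[...,1])<.6)]
    print(n,'bench z',np.median(b[:,2]))
    m=(W[...,2]>.015)&(W[...,2]<.2)&(W[...,0]>.2)&(W[...,0]<1)&(np.abs(W[...,1])<.8)
    k,L,st,c=cv2.connectedComponentsWithStats(m.astype(np.uint8))
    for i in range(1,k):
        if st[i,4]<60: continue
        q=W[L==i]; zt=np.percentile(q[:,2],97); t=q[q[:,2]>zt-.008]
        print(st[i],'top z',zt.round(3),'xy',t[:,:2].mean(0).round(3),'lo',q[:,:2].min(0).round(3),'hi',q[:,:2].max(0).round(3),'rgb',S[n][0][L==i].mean(0).round())
E
```

```text
scene bench z -0.0004891342333677162
[216 138  43  31 843] top z 0.062 xy [ 0.485 -0.452] lo [ 0.446 -0.508] hi [ 0.554 -0.408] rgb [101. 100.  97.]
[ 275  147   54   52 1438] top z 0.087 xy [ 0.405 -0.249] lo [ 0.321 -0.345] hi [ 0.472 -0.187] rgb [ 89.  91. 101.]
[320 184  19  33 437] top z 0.092 xy [ 0.435 -0.123] lo [ 0.406 -0.152] hi [ 0.46  -0.095] rgb [104. 103. 102.]
[ 223  194  112   87 1916] top z 0.028 xy [ 0.601 -0.128] lo [ 0.54  -0.307] hi [0.659 0.027] rgb [133. 132. 128.]
[346 208  19  36 514] top z 0.109 xy [ 0.452 -0.006] lo [ 0.428 -0.027] hi [0.475 0.017] rgb [101. 100.  98.]
[384 210  22  28 472] top z 0.066 xy [0.359 0.044] lo [0.328 0.017] hi [0.385 0.069] rgb [ 40.  61. 111.]
[199 222  32  39 969] top z 0.08 xy [ 0.744 -0.194] lo [ 0.708 -0.231] hi [ 0.782 -0.153] rgb [108. 116. 115.]
[409 230  24  28 501] top z 0.067 xy [0.356 0.133] lo [0.327 0.104] hi [0.383 0.159] rgb [ 41.  62. 113.]
[368 241  23  28 505] top z 0.067 xy [0.462 0.091] lo [0.434 0.066] hi [0.488 0.117] rgb [87. 87. 88.]
[ 221  260   56   60 1993] top z 0.056 xy [ 0.763 -0.033] lo [ 0.713 -0
[... 951 characters left out ...]
.  84. 108.]
[ 433  230   36   42 1207] top z 0.08 xy [ 0.744 -0.196] lo [ 0.706 -0.234] hi [ 0.784 -0.157] rgb [111. 120. 114.]
[ 318  241  146   77 2850] top z 0.027 xy [ 0.594 -0.155] lo [ 0.54  -0.307] hi [0.66  0.025] rgb [130. 128. 119.]
[ 208  245   49   47 1324] top z 0.065 xy [0.354 0.077] lo [0.328 0.011] hi [0.383 0.157] rgb [ 30.  53. 106.]
[309 269  26  45 828] top z 0.092 xy [ 0.431 -0.13 ] lo [ 0.407 -0.154] hi [ 0.459 -0.1  ] rgb [116. 113. 107.]
[ 319  289   92   81 3828] top z 0.088 xy [ 0.389 -0.248] lo [ 0.317 -0.346] hi [ 0.467 -0.191] rgb [ 94.  97. 106.]
[ 445  345   81   63 3047] top z 0.062 xy [ 0.479 -0.459] lo [ 0.441 -0.506] hi [ 0.551 -0.413] rgb [107. 105.  98.]
```

Run:
```python
from h import *
D=np.load('s0.npz')
P=np.concatenate([D['scenew'].reshape(-1,3),D['sidew'].reshape(-1,3)]);C=np.concatenate([D['scenep'].reshape(-1,3),D['sidep'].reshape(-1,3)]).astype(int)
ns=480*640
src=np.r_[np.zeros(ns),np.ones(ns)]
def sel(lo,hi,zl,zh,**k):
    return (P[:,0]>lo[0])&(P[:,0]<hi[0])&(P[:,1]>lo[1])&(P[:,1]<hi[1])&(P[:,2]>zl)&(P[:,2]<zh)
def rect(m,l):
    for w in (0,1,2):
        q=P[m&((src==w)|(w==2))][:,:2]
        if len(q)>8:
            R=cv2.minAreaRect((q*1000).astype(np.float32)); print(l,w,len(q),np.round(R[0],1),np.round(R[1],1),round(R[2],1))
def circ(m,l):
    for w in (0,1):
        q=P[m&(src==w)][:,:2]
        if len(q)>8: print(l,w,np.round(np.array(cv2.minEnclosingCircle((q*1000).astype(np.float32))[0]),1),round(cv2.minEnclosingCircle((q*1000).astype(np.float32))[1],1))
rect(sel((.3,.2),(.6,.5),.068,.085),'vialtop')
rect(sel((.3,.2),(.6,.5),.056,.085),'vialall')
circ(sel((.3,.2),(.6,.5),.036,.047),'platter')
rect(sel((.5,-.32),(.68,.045),.012,.035),'rack')
rect(sel((.5,.05),(.78,.25),.012,.03),'tray')
rect(sel((.36,-.28),(.48,-.19),.06,.074),'squarebody')
rect(sel((.36,-.28),(.48,-.19),.02,.1),'squareall')
circ(sel((.36,-.28),(.48,-.19),.08,.1),'squarecap')
rect(sel((.4,-.36),(.5,-.29),.071,.09),'carttop')
circ(sel((.4,-.17),(.5,-.08),.084,.1),'steptop')
circ(sel((.4,-.17),(.5,-.08),.01,.045),'stepfoot')
circ(sel((.4,-.06),(.5,.04),.1,.115),'talltop')
circ(sel((.4,-.06),(.5,.04),.01,.08),'tallbody')
circ(sel((.42,.05),(.5,.13),.058,.07),'jartop')
circ(sel((.43,-.52),(.57,-.40),.052,.07),'button')
rect(sel((.43,-.52),(.57,-.40),.03,.045),'box')
rect(sel((.3,-.37),(.48,-.28),.06,.09),'?')
p=D['scenep']
for n,(a,b,c,d) in {'a':(240,120,400,280),'b':(400,270,530,380)}.items():
    cv2.imwrite(f'pics/crop_{n}.png',cv2.resize(p[b:d,a:c,::-1],None,fx=4.5,fy=4.5,interpolation=cv2.INTER_CUBIC)[:600,:800])
```

```text
vialtop 0 607 [467.4 400.5] [35.7 96.1] 68.2
vialtop 1 241 [467.1 394. ] [43.1 95.2] 70.8
vialtop 2 848 [466.3 395.6] [45.3 97.7] 69.0
vialall 0 770 [468.5 400.2] [36.5 98.4] 67.6
vialall 1 390 [466.8 394.1] [43.1 95.8] 70.8
vialall 2 1160 [466.7 395.8] [45.9 98.4] 67.6
platter 0 [459.8 350.2] 117.4
platter 1 [461.3 345.7] 118.2
rack 0 2128 [ 599.7 -138.9] [100.  329.9] 4.4
rack 1 3196 [ 600.5 -140.1] [102.1 328.7] 4.1
rack 2 5324 [ 600.4 -139.2] [102.1 330.6] 4.1
tray 0 688 [650.8 150.3] [188.8 135.4] 3.4
tray 1 652 [651.7 147.4] [192.9 139.5] 3.0
tray 2 1340 [651.6 147.8] [192.9 140.3] 3.0
squarebody 0 227 [ 414.5 -226.5] [124.3  57.5] 18.9
squarebody 1 429 [ 416.7 -249.3] [115.3  58.1] 48.2
squarebody 2 656 [ 413. -229.] [128.6  62.4] 17.8
squareall 0 656 [ 414.5 -226.4] [124.4  59.1] 18.3
squareall 1 1189 [ 414.6 -248.7] [118.7  59.5] 45.3
squareall 2 1845 [ 412.8 -229.2] [129.4  63.1] 18.5
squarecap 0 [ 409.2 -237.3] 54.2
squarecap 1 [ 407.2 -238.8] 53.1
carttop 0 162 [ 430.5 -316.1] [38.  55.2] 8.4
carttop 1 498 [ 428.8 -316.5] [36.6 54.5] 8.0
carttop 2 660 [ 430.2 -316.4] [38.8 55.1] 7.1
steptop 0 [ 434.8 -126. ] 18.0
steptop 1 [ 432.9 -127.8] 15.1
stepfoot 0 [ 434.4 -122.4] 29.4
stepfoot 1 [ 432.3 -127.3] 27.0
talltop 0 [451.3  -7.1] 13.4
talltop 1 [449.4 -11.4] 11.6
tallbody 0 [451.   -5.6] 23.4
tallbody 1 [447.8 -12.3] 23.5
jartop 0 [460.9  90.8] 26.8
jartop 1 [460.3  86.7] 27.2
button 0 [ 488.4 -451.8] 24.0
button 1 [ 481.5 -457.1] 24.2
box 0 505 [ 499.5 -456.3] [ 89.8 100.7] 80.6
box 1 1843 [ 496.  -459.6] [ 81.2 101.2] 80.7
box 2 2348 [ 497.9 -456.8] [ 90.1 103.6] 81.6
? 0 250 [ 405.2 -296.9] [ 57.  117.9] 55.3
? 1 785 [ 392.7 -313.1] [ 59.  120.2] 84.0
? 2 1035 [ 393. -313.] [ 61.4 118.9] 86.2
```

View pics/crop_a.png

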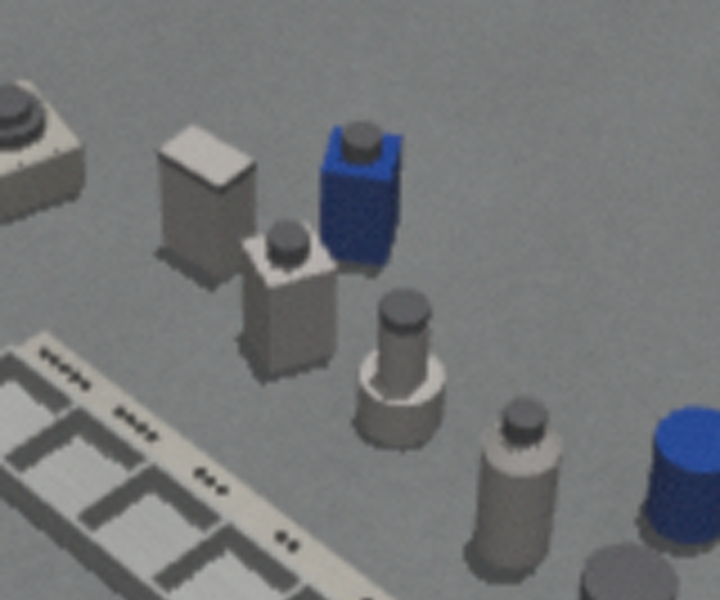

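View pics/crop_b.png

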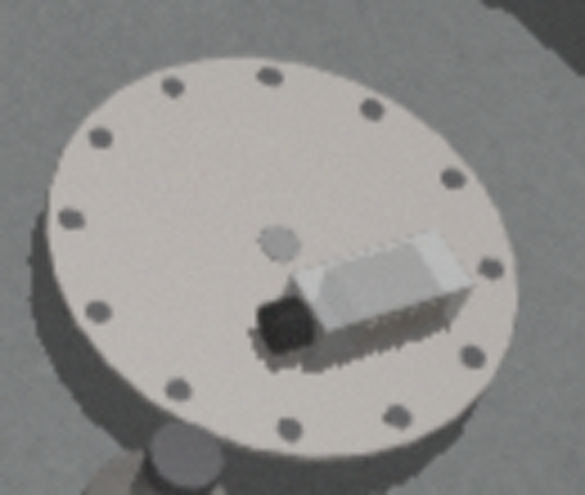

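```bash
cat >> h.py <<'E'
def go(x,y,z,head,n=5):
    s,T=pose(); d=T[:3,:3].T@(np.array([x,y,z])-T[:3,3]); h=np.degrees(np.arctan2(T[1,0],T[0,0]))
    dh=(head-h+180)%360-180
    print('t',round(s['time_s'],2),'tcp',s['tcp_pos'].round(4),'head',h.round(2),'rot',s['eef_rot'].round(2),'F',s['contact_force'].round(1),'w',round(s['gripper_width'],4))
    print('tx,ty,tz',d.round(4),'turn',round(-np.radians(dh),4),'(deg',dh.round(1),')')
E
python3 - <<'E'
from h import *
D=np.load('s0.npz')
for n in('scene','side'):
    W=D[n+'w'];p=D[n+'p'].astype(int); m=(W[...,2]>.02)&(W[...,2]<.1)&(W[...,0]>.3)&(W[...,0]<.5)&(W[...,1]>-.36)&(W[...,1]<-.17)
    blue=p[...,2]>p[...,0]*1.6
    for l,mm in(('blue',m&blue),('white',m&~blue)):
        q=W[mm&(W[...,2]>.06)&(W[...,2]<.074)][:,:2]*1000
        k,L,st,c=cv2.connectedComponentsWithStats((mm).astype(np.uint8))
        for i in range(1,k):
            if st[i,4]<40: continue
            w=W[L==i]; a=w[(w[:,2]>.066)&(w[:,2]<.0745)]
            print(n,l,st[i],w.max(0).round(3))
            for b,t in((a,'body'),(w[w[:,2]>.077],'cap')):
                if len(b)>10: R=cv2.minAreaRect((b[:,:2]*1000).astype(np.float32)); print(t,len(b),R)
go(.467,.398,.25,158)
E
```

```text
scene blue [311 148  18  27 325] [ 0.38  -0.228  0.078]
body 122 ((350.9161376953125, -258.5767517089844), (50.44292449951172, 44.46261978149414), 39.6250114440918)
scene white [316 147   9   9  71] [ 0.363 -0.243  0.09 ]
cap 65 ((350.02447509765625, -258.834228515625), (29.48526954650879, 22.388303756713867), 48.948814392089844)
scene white [275 148  40  50 943] [ 0.472 -0.187  0.092]
body 193 ((434.991455078125, -268.70269775390625), (153.73353576660156, 48.962955474853516), 79.6727294921875)
cap 156 ((433.8215026855469, -272.9106750488281), (138.3811492919922, 40.18223190307617), 87.03595733642578)
side blue [319 324  30  43 967] [ 0.38  -0.232  0.082]
body 344 ((348.8930969238281, -261.98040771484375), (48.175941467285156, 44.23674774169922), 39.269798278808594)
side white [ 342  289   69   74 2446] [ 0.467 -0.191  0.09 ]
body 428 ((418.6248779296875, -267.4085388183594), (154.5126190185547, 83.13990783691406), 81.8597412109375)
cap 455 ((430.82373046875, -275.82476806640625), (138.22450256347656, 43.056209564208984), 86.68268585205078)
side white [327 321  15  17 212] [ 0.361 -0.249  0.09 ]
cap 188 ((348.09454345703125, -262.7680358886719), (24.99241828918457, 25.308027267456055), 30.598373413085938)
t 0.25 tcp [0.3013 0.6038 0.2431] head 153.48 rot [-8.9960e+01  1.0000e-02  1.5348e+02] F [-0.2  0.4 -0.2] w 0.0877
tx,ty,tz [-0.2402 -0.0068  0.1102] turn -0.0789 (deg 4.5 )
```

Emit:
apply_moves --deltas '[{"tx": -0.24, "ty": -0.007, "tz": 0.11, "turn": -0.079}, {"tx": -0.24, "ty": -0.007, "tz": 0.11, "turn": -0.079}, {"tx": -0.24, "ty": -0.007, "tz": 0.11, "turn": -0.079}, {"tx": -0.24, "ty": -0.007, "tz": 0.11, "turn": -0.079}, {"tx": -0.24, "ty": -0.007, "tz": 0.11, "turn": -0.079}]'

```text
invalid input at $.deltas[0]: expected keys tx, ty, tz, turn, gripper
```

Run:
```python
from h import *
go(.467,.398,.25,158)
```

```text
t 0.25 tcp [0.3013 0.6038 0.2431] head 153.48 rot [-8.9960e+01  1.0000e-02  1.5348e+02] F [-0.2  0.4 -0.2] w 0.0877
tx,ty,tz [-0.2402 -0.0068  0.1102] turn -0.0789 (deg 4.5 )
```

All five keys are required in each row.

Emit:
apply_moves --deltas '[{"tx": -0.24, "ty": -0.007, "tz": 0.11, "turn": -0.079, "gripper": 0.087}, {"tx": -0.24, "ty": -0.007, "tz": 0.11, "turn": -0.079, "gripper": 0.087}, {"tx": -0.24, "ty": -0.007, "tz": 0.11, "turn": -0.079, "gripper": 0.087}, {"tx": -0.24, "ty": -0.007, "tz": 0.11, "turn": -0.079, "gripper": 0.087}, {"tx": -0.24, "ty": -0.007, "tz": 0.11, "turn": -0.079, "gripper": 0.087}]' --newtons 15

```text
time_s: 0.75
tcp_pos: [0.459, 0.4077, 0.2504]
eef_rot: [-90.0, 0.0, 158.0]
contact_force: [0.9, 0.3, 0.3]
gripper_width: 0.0869
```

Run:
```python
from h import *
go(.467,.398,.25,158)
```

```text
t 0.75 tcp [0.459  0.4077 0.2504] head 158.03 rot [-90.01   0.   158.03] F [0.9 0.3 0.3] w 0.0869
tx,ty,tz [-0.0111  0.0004  0.006 ] turn 0.0006 (deg -0.0 )
```

Run:
```python
from h import *
p,d,W=cloud('wrist','w1')
m=(W[...,2]>.068)&(W[...,2]<.085)&(W[...,1]<.47)&(W[...,1]>.33)
k,L,st,c=cv2.connectedComponentsWithStats(m.astype(np.uint8))
for i in range(1,k):
    if st[i,4]<300: continue
    q=W[L==i]; R=cv2.minAreaRect((q[:,:2]*1000).astype(np.float32)); print(st[i],np.median(q[:,2]).round(4),R)
b=W[(W[...,2]>.035)&(W[...,2]<.05)]; print('platter z',np.median(b[:,2]))
```

```text
[202   3  65  70 512] 0.0765 ((624.8072509765625, 415.7601013183594), (27.28148651123047, 66.44984436035156), 18.14602279663086)
[ 309  159   36   98 3058] 0.0757 ((466.4540710449219, 401.4600524902344), (33.95265579223633, 95.71810913085938), 68.90180969238281)
platter z 0.04182039293713724
```

View pics/w1.png

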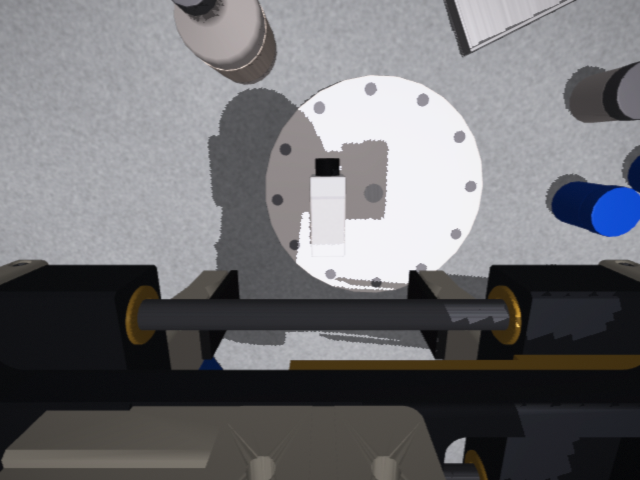

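The vial is at cols 309–345, rows 158–256, cap up, about 96×34 mm as described, and its top is at 76 mm as it should be.

Run:
```python
from h import *
go(.461,.4035,.063,158.8)
```

```text
t 0.8 tcp [0.4623 0.4027 0.2508] head 157.86 rot [-8.9940e+01  6.0000e-02  1.5786e+02] F [ 0.3 -1.8  0.3] w 0.0872
tx,ty,tz [ 0.0017  0.1878 -0.0005] turn -0.0165 (deg 0.9 )
```

Emit:
apply_moves --deltas '[{"tx": 0.001, "ty": 0.05, "tz": 0, "turn": -0.016, "gripper": 0.07}, {"tx": 0.001, "ty": 0.1, "tz": 0, "turn": -0.016, "gripper": 0.07}, {"tx": 0.001, "ty": 0.1, "tz": 0, "turn": -0.016, "gripper": 0.07}, {"tx": 0.001, "ty": 0.1, "tz": 0, "turn": -0.016, "gripper": 0.07}, {"tx": 0.001, "ty": 0.1, "tz": 0, "turn": -0.016, "gripper": 0.07}]'

```text
time_s: 1.3
tcp_pos: [0.4583, 0.4114, 0.153]
eef_rot: [-90.2, 0.1, 159.0]
contact_force: [-0.4, -0.7, 0.8]
gripper_width: 0.07
```

Run:
```python
from h import *
go(.461,.4035,.063,158.8)
p,d,W=cloud('wrist','w2')
m=(W[...,2]>.068)&(W[...,2]<.085)&(W[...,1]<.47)&(W[...,1]>.33)
k,L,st,c=cv2.connectedComponentsWithStats(m.astype(np.uint8))
for i in range(1,k):
    if st[i,4]<300: continue
    q=W[L==i]; R=cv2.minAreaRect((q[:,:2]*1000).astype(np.float32)); print(st[i],np.median(q[:,2]).round(4),R)
go(.461,.4035,.063,158.8)
```

```text
t 1.3 tcp [0.4583 0.4114 0.153 ] head 158.99 rot [-9.0200e+01  9.0000e-02  1.5899e+02] F [-0.4 -0.7  0.8] w 0.07
tx,ty,tz [-0.0052  0.09    0.0067] turn 0.0032 (deg -0.2 )
[ 149    0   95   34 1052] 0.0762 ((617.3952026367188, 428.1444396972656), (52.4517936706543, 12.881879806518555), 78.15619659423828)
[ 310  162   51  136 5999] 0.0757 ((466.5204772949219, 400.6180419921875), (33.68996047973633, 95.47733306884766), 68.47674560546875)
t 1.35 tcp [0.4582 0.4114 0.1531] head 158.98 rot [-9.0230e+01  8.0000e-02  1.5898e+02] F [-0.2  0.8  0.1] w 0.0699
tx,ty,tz [-0.0054  0.0901  0.0068] turn 0.0032 (deg -0.2 )
```

Emit:
apply_moves --deltas '[{"tx": -0.005, "ty": 0.03, "tz": 0.007, "turn": 0.003, "gripper": 0.07}, {"tx": -0.005, "ty": 0.06, "tz": 0.007, "turn": 0.003, "gripper": 0.07}, {"tx": -0.005, "ty": 0.08, "tz": 0.007, "turn": 0.003, "gripper": 0.07}, {"tx": -0.005, "ty": 0.09, "tz": 0.007, "turn": 0.003, "gripper": 0.07}, {"tx": -0.005, "ty": 0.09, "tz": 0.007, "turn": 0.003, "gripper": 0.07}]'

```text
time_s: 1.85
tcp_pos: [0.4596, 0.4021, 0.0607]
eef_rot: [-90.0, 0.0, 158.8]
contact_force: [-0.1, -0.1, 0.4]
gripper_width: 0.0701
```

Run:
```python
from h import *
go(.461,.403,.063,158.8)
p,d,W=cloud('wrist','w3')
go(.461,.403,.063,158.8)
```

```text
t 1.85 tcp [0.4596 0.4021 0.0607] head 158.78 rot [-9.0030e+01  2.0000e-02  1.5878e+02] F [-0.1 -0.1  0.4] w 0.0701
tx,ty,tz [-0.0009 -0.0023 -0.0014] turn -0.0003 (deg 0.0 )
t 1.9 tcp [0.4599 0.4023 0.0615] head 158.79 rot [-9.0080e+01  4.0000e-02  1.5879e+02] F [ 0.5  1.  -0.2] w 0.0699
tx,ty,tz [-0.0008 -0.0015 -0.001 ] turn -0.0001 (deg 0.0 )
```

View pics/w3.png

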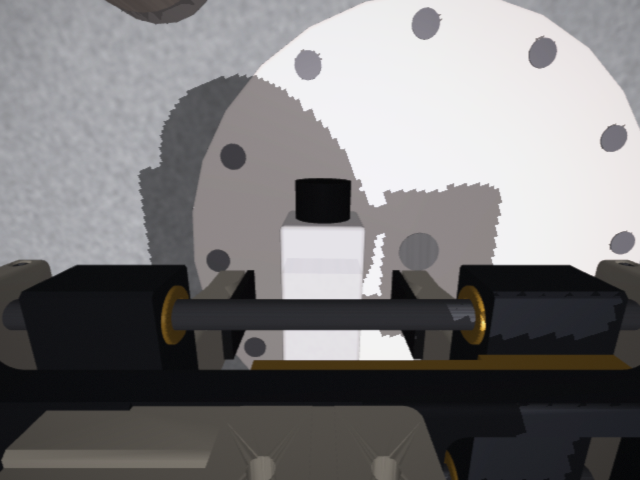

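The vial (cols 282–363) is centred between the fingers (about 250 and 395). I close the gripper with a light force and lift a couple of millimetres.

Emit:
apply_moves --deltas '[{"tx": 0, "ty": -0.002, "tz": 0, "turn": 0, "gripper": 0.045}, {"tx": 0, "ty": -0.002, "tz": 0, "turn": 0, "gripper": 0.03}, {"tx": 0, "ty": -0.002, "tz": 0, "turn": 0, "gripper": 0.025}, {"tx": 0, "ty": -0.002, "tz": 0, "turn": 0, "gripper": 0.025}, {"tx": 0, "ty": -0.002, "tz": 0, "turn": 0, "gripper": 0.025}]' --newtons 12

```text
time_s: 2.4
tcp_pos: [0.4595, 0.4015, 0.0625]
eef_rot: [-90.0, 0.0, 158.8]
contact_force: [1.1, 1.1, -1.1]
gripper_width: 0.0353
```

Emit:
apply_moves --deltas '[{"tx": 0, "ty": -0.02, "tz": 0, "turn": 0, "gripper": 0.025}, {"tx": 0, "ty": -0.06, "tz": 0, "turn": 0, "gripper": 0.025}, {"tx": 0, "ty": -0.1, "tz": 0, "turn": 0, "gripper": 0.025}, {"tx": 0, "ty": -0.14, "tz": 0, "turn": 0, "gripper": 0.025}, {"tx": 0, "ty": -0.14, "tz": 0, "turn": 0, "gripper": 0.025}]'

```text
time_s: 2.9
tcp_pos: [0.4615, 0.4036, 0.2086]
eef_rot: [-90.5, 0.2, 158.8]
contact_force: [-0.6, 0.4, -0.6]
gripper_width: 0.0341
```

Run:
```python
from h import *
go(.651,.15,.1,183)
p,d,W=cloud('wrist','w4')
```

```text
t 2.9 tcp [0.4615 0.4036 0.2086] head 158.8 rot [-90.54   0.19 158.8 ] F [-0.6  0.4 -0.6] w 0.0341
tx,ty,tz [-0.268   0.1079  0.169 ] turn -0.4223 (deg 24.2 )
```

View pics/w4.png

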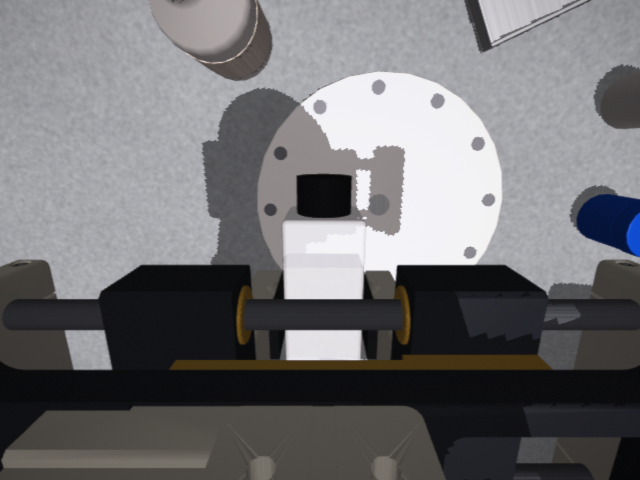

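The vial is held between the pads and clear of the platter. Next: carry it to the tray.

Emit:
apply_moves --deltas '[{"tx": -0.268, "ty": 0, "tz": 0.169, "turn": -0.42, "gripper": 0.025}, {"tx": -0.268, "ty": 0, "tz": 0.169, "turn": -0.42, "gripper": 0.025}, {"tx": -0.268, "ty": 0, "tz": 0.169, "turn": -0.42, "gripper": 0.025}, {"tx": -0.268, "ty": 0, "tz": 0.169, "turn": -0.42, "gripper": 0.025}, {"tx": -0.268, "ty": 0, "tz": 0.169, "turn": -0.42, "gripper": 0.025}]'

```text
time_s: 3.45
tcp_pos: [0.6053, 0.2028, 0.2007]
eef_rot: [-90.0, -0.1, -177.2]
contact_force: [0.6, 0.4, -0.9]
gripper_width: 0.0335
```

Run:
```python
from h import *
go(.651,.15,.1,183)
```

```text
t 3.45 tcp [0.6053 0.2028 0.2007] head -177.15 rot [-8.9950e+01 -1.2000e-01 -1.7715e+02] F [ 0.6  0.4 -0.9] w 0.0335
tx,ty,tz [-0.0432  0.1006  0.0549] turn -0.0026 (deg 0.2 )
```

Emit:
apply_moves --deltas '[{"tx": -0.042, "ty": 0.03, "tz": 0.053, "turn": 0, "gripper": 0.025}, {"tx": -0.042, "ty": 0.08, "tz": 0.053, "turn": 0, "gripper": 0.025}, {"tx": -0.042, "ty": 0.1, "tz": 0.053, "turn": 0, "gripper": 0.025}, {"tx": -0.042, "ty": 0.1, "tz": 0.053, "turn": 0, "gripper": 0.025}, {"tx": -0.042, "ty": 0.1, "tz": 0.053, "turn": 0, "gripper": 0.025}]'

```text
time_s: 3.95
tcp_pos: [0.6492, 0.1535, 0.1015]
eef_rot: [-89.9, -0.1, -177.2]
contact_force: [0.9, 0.2, 0.8]
gripper_width: 0.0342
```

Run:
```python
from h import *
go(.651,.15,.026,183)
p,d,W=cloud('wrist','w5')
m=(W[...,2]>.012)&(W[...,2]<.03)&(W[...,1]<.3)&(W[...,1]>.05)&(W[...,0]>.5)&(W[...,0]<.8)
q=W[m];print(cv2.minAreaRect((q[:,:2]*1000).astype(np.float32)))
```

```text
t 3.95 tcp [0.6492 0.1535 0.1015] head -177.18 rot [-8.9910e+01 -1.3000e-01 -1.7718e+02] F [0.9 0.2 0.8] w 0.0342
tx,ty,tz [-0.0017  0.0755  0.0035] turn -0.0031 (deg 0.2 )
((650.4017944335938, 150.9117431640625), (184.25123596191406, 132.4835662841797), 3.473538875579834)
```

View pics/w5.png

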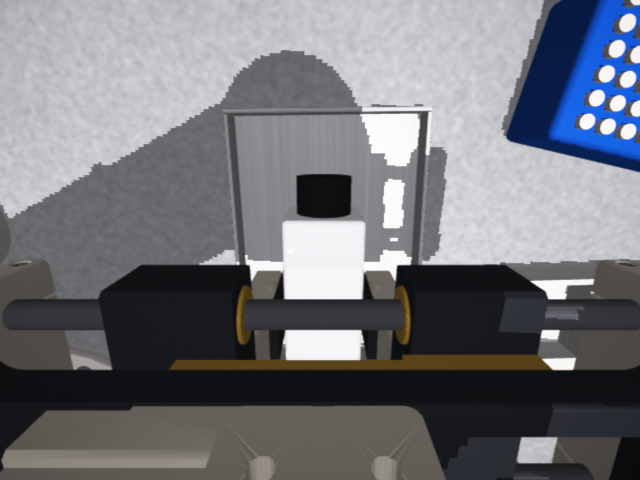

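Emit:
apply_moves --deltas '[{"tx": -0.001, "ty": 0.04, "tz": 0.003, "turn": 0, "gripper": 0.025}, {"tx": -0.001, "ty": 0.06, "tz": 0.003, "turn": 0, "gripper": 0.025}, {"tx": -0.001, "ty": 0.072, "tz": 0.003, "turn": 0, "gripper": 0.025}, {"tx": -0.001, "ty": 0.076, "tz": 0.003, "turn": 0, "gripper": 0.025}, {"tx": -0.001, "ty": 0.076, "tz": 0.003, "turn": 0, "gripper": 0.025}]'

```text
time_s: 4.5
tcp_pos: [0.6515, 0.1517, 0.0274]
eef_rot: [-90.0, 0.1, -177.1]
contact_force: [0.1, 0.4, -0.5]
gripper_width: 0.0339
```

Run:
```python
from h import *
go(.651,.15,.024,183)
```

```text
t 4.5 tcp [0.6515 0.1517 0.0274] head -177.13 rot [-9.0030e+01  9.0000e-02 -1.7713e+02] F [ 0.1  0.4 -0.5] w 0.0339
tx,ty,tz [0.0005 0.0034 0.0017] turn -0.0022 (deg 0.1 )
```

Emit:
apply_moves --deltas '[{"tx": 0, "ty": 0.003, "tz": 0, "turn": 0, "gripper": 0.025}, {"tx": 0, "ty": 0.003, "tz": 0, "turn": 0, "gripper": 0.025}, {"tx": 0, "ty": 0.003, "tz": 0, "turn": 0, "gripper": 0.055}, {"tx": 0, "ty": 0.003, "tz": 0, "turn": 0, "gripper": 0.055}, {"tx": 0, "ty": 0.003, "tz": 0, "turn": 0, "gripper": 0.055}]'

```text
time_s: 5.0
tcp_pos: [0.651, 0.1509, 0.0235]
eef_rot: [-90.0, 0.0, -177.2]
contact_force: [1.0, -0.0, -0.3]
gripper_width: 0.0518
```

Emit:
apply_moves --deltas '[{"tx": 0, "ty": -0.02, "tz": 0, "turn": 0, "gripper": 0.055}, {"tx": 0, "ty": -0.07, "tz": 0, "turn": 0, "gripper": 0.055}, {"tx": 0, "ty": -0.12, "tz": 0, "turn": 0, "gripper": 0.055}, {"tx": 0, "ty": -0.17, "tz": 0, "turn": 0, "gripper": 0.087}, {"tx": 0, "ty": -0.19, "tz": 0, "turn": 0, "gripper": 0.087}]'

```text
time_s: 5.5
tcp_pos: [0.6529, 0.1514, 0.2197]
eef_rot: [-90.1, 0.4, -177.1]
contact_force: [0.7, -0.5, -0.1]
gripper_width: 0.0658
```

Run:
```python
from h import *
go(.46,.05,.22,94)
p,d,W=cloud('wrist','w6')
p,d,W=cloud('scene','sc6')
m=(W[...,0]>.56)&(W[...,0]<.74)&(W[...,1]>.09)&(W[...,1]<.21)&(W[...,2]>.028)
q=W[m];print(len(q),np.median(q[:,2]),cv2.minAreaRect((q[:,:2]*1000).astype(np.float32)))
m=(W[...,0]>.38)&(W[...,0]<.54)&(W[...,1]>-.4)&(W[...,1]<.14)&(W[...,2]>.05)&(W[...,2]<.12)
k,L,st,c=cv2.connectedComponentsWithStats(m.astype(np.uint8))
for i in range(1,k):
    if st[i,4]>40: q=W[L==i]; print(q.max(0).round(3),q.mean(0).round(3))
```

```text
t 5.5 tcp [0.6529 0.1514 0.2197] head -177.15 rot [ -90.13    0.45 -177.15] F [ 0.7 -0.5 -0.1] w 0.0658
tx,ty,tz [ 0.1976 -0.0021  0.0916] turn 1.5508 (deg -88.9 )
12587 0.5276399969681086 ((649.1420288085938, 149.93551635742188), (122.6968002319336, 120.07367706298828), 0.16230018436908722)
[ 0.451 -0.284  0.082] [ 0.433 -0.309  0.07 ]
[ 0.471 -0.188  0.092] [ 0.45  -0.21   0.071]
```

View pics/w6.png

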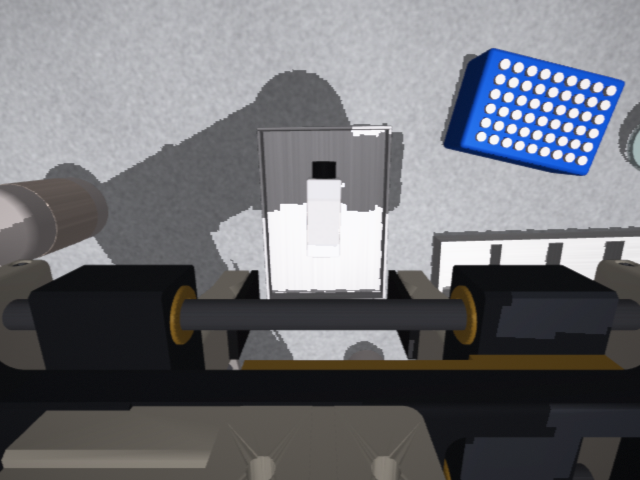

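The vial lies flat in the tray at (323,210). Now the jar: move above it while turning to heading 94°.

Emit:
apply_moves --deltas '[{"tx": 0.1, "ty": -0.03, "tz": 0.03, "turn": 0.75, "gripper": 0.087}, {"tx": 0.1, "ty": -0.03, "tz": 0.03, "turn": 0.75, "gripper": 0.087}, {"tx": 0.1, "ty": -0.03, "tz": 0.03, "turn": 0.75, "gripper": 0.087}, {"tx": 0.1, "ty": -0.03, "tz": 0.03, "turn": 0.75, "gripper": 0.087}, {"tx": 0.1, "ty": -0.03, "tz": 0.03, "turn": 0.75, "gripper": 0.087}]'

```text
time_s: 6.1
tcp_pos: [0.5516, 0.1158, 0.243]
eef_rot: [-90.0, -0.0, 139.5]
contact_force: [-0.1, -0.7, 0.0]
gripper_width: 0.0871
```

Run:
```python
from h import *
go(.461,.085,.25,94)
```

```text
t 6.1 tcp [0.5516 0.1158 0.243 ] head 139.49 rot [-9.0000e+01 -2.0000e-02  1.3949e+02] F [-0.1 -0.7  0. ] w 0.0871
tx,ty,tz [ 0.0489 -0.007   0.0822] turn 0.794 (deg -45.5 )
```

Emit:
apply_moves --deltas '[{"tx": 0.049, "ty": -0.007, "tz": 0.082, "turn": 0.79, "gripper": 0.087}, {"tx": 0.049, "ty": -0.007, "tz": 0.082, "turn": 0.79, "gripper": 0.087}, {"tx": 0.049, "ty": -0.007, "tz": 0.082, "turn": 0.79, "gripper": 0.087}, {"tx": 0.049, "ty": -0.007, "tz": 0.082, "turn": 0.79, "gripper": 0.087}, {"tx": 0.049, "ty": -0.007, "tz": 0.082, "turn": 0.79, "gripper": 0.087}]'

```text
time_s: 6.6
tcp_pos: [0.4614, 0.0847, 0.2497]
eef_rot: [-90.0, -0.0, 96.5]
contact_force: [-0.1, 0.6, 0.2]
gripper_width: 0.0869
```

Run:
```python
from h import *
go(.461,.085,.25,94)
p,d,W=cloud('wrist','w7')
m=(W[...,0]>.3)&(W[...,0]<.54)&(W[...,1]>-.1)&(W[...,1]<.2)&(W[...,2]>.058)&(W[...,2]<.12)
k,L,st,c=cv2.connectedComponentsWithStats(m.astype(np.uint8))
for i in range(1,k):
    if st[i,4]>40: q=W[L==i]; print(st[i],q.max(0).round(3),np.median(q[:,2]),cv2.minEnclosingCircle((q[:,:2]*1000).astype(np.float32)),p[L==i].mean(0).round())
```

```text
t 6.6 tcp [0.4614 0.0847 0.2497] head 96.52 rot [-89.98  -0.    96.52] F [-0.1  0.6  0.2] w 0.0869
tx,ty,tz [ 0.0004 -0.0003  0.0003] turn 0.0441 (deg -2.5 )
[ 323   95   50   53 2023] [0.471 0.014 0.11 ] 0.087815608802988 ((448.7927551269531, -7.397798538208008), 21.984298706054688) [187. 181. 184.]
[ 407  160   53   53 2182] [0.381 0.068 0.067] 0.06382920162718059 ((355.5802917480469, 42.33158493041992), 25.874616622924805) [ 48. 117. 235.]
[ 298  197   51   50 1967] [0.485 0.116 0.066] 0.06374847220989982 ((459.550537109375, 89.90567016601562), 25.91900062561035) [ 97.  95. 101.]
[ 394  247   50   45 1093] [0.379 0.155 0.066] 0.06384828899219691 ((353.7561340332031, 131.60218811035156), 25.845521926879883) [ 30.  96. 219.]
```

View pics/w7.png

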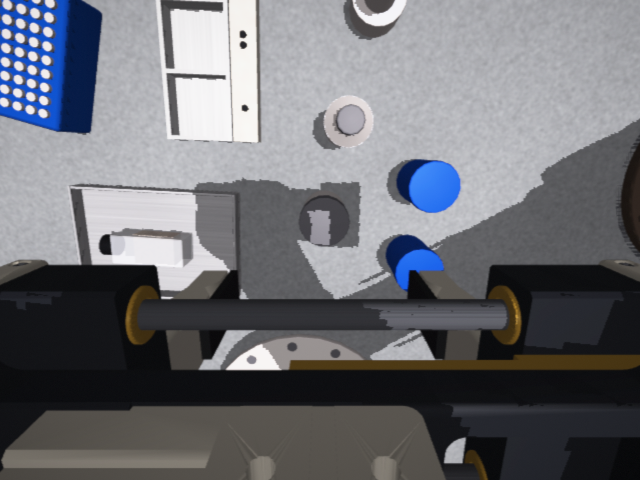

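The jar's dark lid is at (324,222): 52 mm across, top at 64 mm, position (.4596, .0899). Descending.

Run:
```python
from h import *
go(.4596,.0899,.05,94)
```

```text
t 6.65 tcp [0.4614 0.0847 0.2496] head 95.98 rot [-89.96   0.    95.98] F [-0.6  0.1 -0.2] w 0.0869
tx,ty,tz [0.0054 0.1996 0.0011] turn 0.0345 (deg -2.0 )
```

Emit:
apply_moves --deltas '[{"tx": 0.005, "ty": 0.05, "tz": 0.001, "turn": 0.02, "gripper": 0.087}, {"tx": 0.005, "ty": 0.1, "tz": 0.001, "turn": 0.02, "gripper": 0.087}, {"tx": 0.005, "ty": 0.14, "tz": 0.001, "turn": 0.02, "gripper": 0.087}, {"tx": 0.005, "ty": 0.17, "tz": 0.001, "turn": 0.02, "gripper": 0.087}, {"tx": 0.005, "ty": 0.17, "tz": 0.001, "turn": 0.02, "gripper": 0.087}]'

```text
time_s: 7.15
tcp_pos: [0.4575, 0.0879, 0.0762]
eef_rot: [-89.5, 0.2, 95.8]
contact_force: [-0.5, -0.1, 0.4]
gripper_width: 0.0871
```

Run:
```python
from h import *
go(.4596,.0899,.05,94)
```

```text
t 7.15 tcp [0.4575 0.0879 0.0762] head 95.83 rot [-89.54   0.21  95.83] F [-0.5 -0.1  0.4] w 0.0871
tx,ty,tz [ 0.0018  0.0262 -0.0025] turn 0.032 (deg -1.8 )
```

Emit:
apply_moves --deltas '[{"tx": 0.001, "ty": 0.012, "tz": -0.002, "turn": 0.03, "gripper": 0.087}, {"tx": 0.001, "ty": 0.026, "tz": -0.002, "turn": 0.03, "gripper": 0.087}, {"tx": 0.001, "ty": 0.026, "tz": -0.002, "turn": 0.03, "gripper": 0.087}, {"tx": 0.001, "ty": 0.026, "tz": -0.002, "turn": 0.03, "gripper": 0.045}, {"tx": 0.001, "ty": 0.026, "tz": -0.002, "turn": 0.03, "gripper": 0.04}]' --newtons 20

```text
time_s: 7.65
tcp_pos: [0.4631, 0.0914, 0.0555]
eef_rot: [-90.1, -0.0, 94.1]
contact_force: [0.2, -0.0, 0.9]
gripper_width: 0.0764
```

Emit:
apply_moves --deltas '[{"tx": 0, "ty": 0, "tz": 0, "turn": 0, "gripper": 0.04}, {"tx": 0, "ty": 0, "tz": 0, "turn": 0, "gripper": 0.04}, {"tx": 0, "ty": 0, "tz": 0, "turn": 0, "gripper": 0.04}]'

```text
time_s: 7.95
tcp_pos: [0.4621, 0.0909, 0.0545]
eef_rot: [-90.0, -0.0, 94.0]
contact_force: [-2.4, -0.5, 1.1]
gripper_width: 0.0525
```

Run:
```python
from h import *
go(.4596,.0899,.05,94)
```

```text
t 7.95 tcp [0.4621 0.0909 0.0545] head 94.01 rot [-89.99  -0.    94.01] F [-2.4 -0.5  1.1] w 0.0525
tx,ty,tz [-0.0008  0.0045  0.0026] turn 0.0002 (deg -0.0 )
```

Gripped at 52.5 mm. Lift first, then move over pocket 1.

Emit:
apply_moves --deltas '[{"tx": 0, "ty": -0.03, "tz": 0, "turn": 0, "gripper": 0.04}, {"tx": 0, "ty": -0.08, "tz": 0, "turn": 0, "gripper": 0.04}, {"tx": 0, "ty": -0.12, "tz": 0, "turn": 0, "gripper": 0.04}, {"tx": 0, "ty": -0.15, "tz": 0, "turn": 0, "gripper": 0.04}, {"tx": -0.02, "ty": -0.15, "tz": -0.04, "turn": 0, "gripper": 0.04}]'

```text
time_s: 8.45
tcp_pos: [0.5036, 0.0756, 0.2101]
eef_rot: [-90.5, -0.2, 94.2]
contact_force: [2.8, 2.2, -0.1]
gripper_width: 0.0519
```

Run:
```python
from h import *
go(.604,-.011,.2,94.2)
```

```text
t 8.45 tcp [0.5036 0.0756 0.2101] head 94.23 rot [-90.48  -0.24  94.23] F [ 2.8  2.2 -0.1] w 0.0519
tx,ty,tz [-0.0938  0.0105 -0.0936] turn 0.0005 (deg -0.0 )
```

Emit:
apply_moves --deltas '[{"tx": -0.093, "ty": 0.01, "tz": -0.093, "turn": 0, "gripper": 0.04}, {"tx": -0.093, "ty": 0.01, "tz": -0.093, "turn": 0, "gripper": 0.04}, {"tx": -0.093, "ty": 0.01, "tz": -0.093, "turn": 0, "gripper": 0.04}, {"tx": -0.093, "ty": 0.01, "tz": -0.093, "turn": 0, "gripper": 0.04}, {"tx": -0.093, "ty": 0.01, "tz": -0.093, "turn": 0, "gripper": 0.04}]'

```text
time_s: 8.95
tcp_pos: [0.6025, -0.0132, 0.193]
eef_rot: [-89.9, 0.0, 93.9]
contact_force: [-0.6, -0.2, -1.2]
gripper_width: 0.0514
```

Run:
```python
from h import *
go(.604,-.011,.2,94.2)
p,d,W=cloud('wrist','w8')
m=(W[...,0]>.5)&(W[...,0]<.68)&(W[...,1]>-.33)&(W[...,1]<.05)&(W[...,2]>.013)&(W[...,2]<.032)
k,L,st,c=cv2.connectedComponentsWithStats(m.astype(np.uint8)); 
for i in range(1,k):
    if st[i,4]>300: q=W[L==i]; print(st[i],cv2.minAreaRect((q[:,:2]*1000).astype(np.float32)))
# pocket floors
m=(W[...,0]>.5)&(W[...,0]<.68)&(W[...,1]>-.33)&(W[...,1]<.05)&(W[...,2]<.009)&(W[...,2]>-.01)
h=((W[...,0]-.6135)*np.cos(.073)+(W[...,1]+.1385)*np.sin(.073)); m&=np.abs(h)<.033
k,L,st,c=cv2.connectedComponentsWithStats(m.astype(np.uint8)); 
for i in range(1,k):
    if st[i,4]>300: q=W[L==i]; print('floor',st[i],np.median(q[:,2]),cv2.minAreaRect((q[:,:2]*1000).astype(np.float32)))
```

```text
t 8.95 tcp [ 0.6025 -0.0132  0.193 ] head 93.9 rot [-8.986e+01  1.000e-02  9.390e+01] F [-0.6 -0.2 -1.2] w 0.0514
tx,ty,tz [ 0.0021 -0.007  -0.0016] turn -0.0052 (deg 0.3 )
[  278     0   115   257 11356] ((594.8521118164062, -88.4334716796875), (94.43069458007812, 224.8031463623047), 4.45396089553833)
floor [ 285    0   71   35 2421] 0.0036661446130729636 ((615.7778930664062, -190.76220703125), (60.44120407104492, 27.289159774780273), 3.9800994396209717)
floor [ 287   46   68   71 4685] 0.0037281607880471634 ((611.7738037109375, -138.16067504882812), (60.269935607910156, 58.75106430053711), 4.35224723815918)
floor [ 289  123   65   65 4068] 0.0037909637077199188 ((606.8723754882812, -73.14212799072266), (60.316009521484375, 60.282169342041016), 4.330813884735107)
floor [ 292  194   61   41 1944] 0.003870106333256268 ((602.4063720703125, -15.917680740356445), (60.21807098388672, 40.83888244628906), 4.129374027252197)
```

View pics/w8.png

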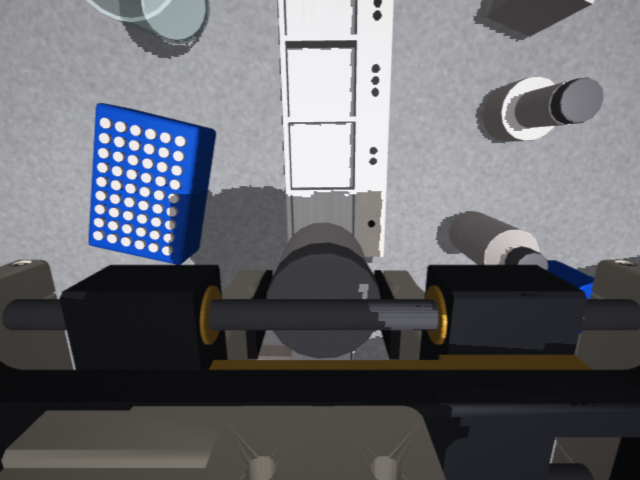

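Pocket 2's floor is measured as 60.3×60.3 mm at (.6069,−.0731), rack yaw 4.3°. That puts pocket 1 at (.602,−.0093).

Run:
```python
from h import *
go(.602,-.0085,.0585,94.3)
```

```text
t 9.0 tcp [ 0.6023 -0.0126  0.1935] head 93.96 rot [-89.91   0.    93.96] F [ 0.3  1.6 -1.8] w 0.0515
tx,ty,tz [ 0.0041  0.135  -0.0002] turn -0.0059 (deg 0.3 )
```

Emit:
apply_moves --deltas '[{"tx": 0.004, "ty": 0.04, "tz": 0, "turn": -0.006, "gripper": 0.04}, {"tx": 0.004, "ty": 0.07, "tz": 0, "turn": -0.006, "gripper": 0.04}, {"tx": 0.004, "ty": 0.09, "tz": 0, "turn": -0.006, "gripper": 0.04}, {"tx": 0.004, "ty": 0.09, "tz": 0, "turn": -0.006, "gripper": 0.04}, {"tx": 0.004, "ty": 0.09, "tz": 0, "turn": -0.006, "gripper": 0.04}]'

```text
time_s: 9.5
tcp_pos: [0.6026, -0.0077, 0.1051]
eef_rot: [-90.0, 0.0, 94.4]
contact_force: [-0.3, -0.8, -1.7]
gripper_width: 0.0515
```

Run:
```python
from h import *
p,d,W=cloud('wrist','w9')
go(.602,-.0085,.0585,94.3)
```

```text
t 9.55 tcp [ 0.6033 -0.0077  0.1058] head 94.43 rot [-90.11  -0.    94.43] F [ 0.3  0.2 -1.1] w 0.0515
tx,ty,tz [-0.0007  0.0473  0.0014] turn 0.0023 (deg -0.1 )
```

View pics/w9.png

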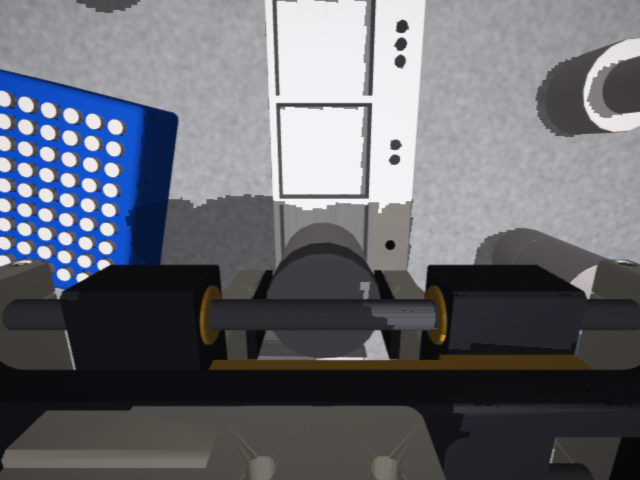

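Emit:
apply_moves --deltas '[{"tx": -0.001, "ty": 0.015, "tz": 0.001, "turn": 0.002, "gripper": 0.04}, {"tx": -0.001, "ty": 0.025, "tz": 0.001, "turn": 0.002, "gripper": 0.04}, {"tx": -0.001, "ty": 0.035, "tz": 0.001, "turn": 0.002, "gripper": 0.04}, {"tx": -0.001, "ty": 0.042, "tz": 0.001, "turn": 0.002, "gripper": 0.04}, {"tx": -0.001, "ty": 0.045, "tz": 0.001, "turn": 0.002, "gripper": 0.04}]'

```text
time_s: 10.05
tcp_pos: [0.6015, -0.0095, 0.0586]
eef_rot: [-90.0, 0.0, 94.2]
contact_force: [-1.0, 1.4, 13.9]
gripper_width: 0.0511
```

Emit:
apply_moves --deltas '[{"tx": 0, "ty": 0.001, "tz": 0, "turn": 0, "gripper": 0.04}, {"tx": 0, "ty": 0.001, "tz": 0, "turn": 0, "gripper": 0.04}]'

```text
time_s: 10.25
tcp_pos: [0.6016, -0.0096, 0.0587]
eef_rot: [-90.0, 0.0, 94.2]
contact_force: [-3.3, 0.5, 1.6]
gripper_width: 0.0514
```

Run:
```python
from h import *
go(.602,-.0085,.0585,94.3)
```

```text
t 10.25 tcp [ 0.6016 -0.0096  0.0587] head 94.25 rot [-8.998e+01  1.000e-02  9.425e+01] F [-3.3  0.5  1.6] w 0.0514
tx,ty,tz [ 0.001   0.0002 -0.0005] turn -0.0009 (deg 0.1 )
```

The jar is on the floor of pocket 1, at the expected height and with a contact bump. Release and rise.

Emit:
apply_moves --deltas '[{"tx": 0, "ty": 0, "tz": 0, "turn": 0, "gripper": 0.075}, {"tx": 0, "ty": 0, "tz": 0, "turn": 0, "gripper": 0.087}, {"tx": 0, "ty": 0, "tz": 0, "turn": 0, "gripper": 0.087}, {"tx": 0, "ty": -0.02, "tz": 0, "turn": 0, "gripper": 0.087}, {"tx": 0, "ty": -0.06, "tz": 0, "turn": 0, "gripper": 0.087}]'

```text
time_s: 10.75
tcp_pos: [0.5997, -0.01, 0.1158]
eef_rot: [-89.6, 0.0, 94.2]
contact_force: [1.1, 0.6, 0.6]
gripper_width: 0.0841
```

Run:
```python
from h import *
go(.435,-.08,.25,94.2)
```

```text
t 10.75 tcp [ 0.5997 -0.01    0.1158] head 94.21 rot [-8.964e+01  5.000e-02  9.421e+01] F [1.1 0.6 0.6] w 0.0841
tx,ty,tz [-0.0579 -0.1331  0.1703] turn 0.0002 (deg -0.0 )
```

Emit:
apply_moves --deltas '[{"tx": 0, "ty": -0.05, "tz": 0, "turn": 0, "gripper": 0.087}, {"tx": -0.02, "ty": -0.09, "tz": 0.03, "turn": 0, "gripper": 0.087}, {"tx": -0.103, "ty": -0.133, "tz": 0.167, "turn": 0, "gripper": 0.087}, {"tx": -0.103, "ty": -0.133, "tz": 0.167, "turn": 0, "gripper": 0.087}, {"tx": -0.103, "ty": -0.133, "tz": 0.167, "turn": 0, "gripper": 0.087}]'

```text
time_s: 11.25
tcp_pos: [0.4563, -0.1147, 0.2467]
eef_rot: [-90.0, -0.0, 94.3]
contact_force: [1.3, -1.1, 1.1]
gripper_width: 0.0868
```

```bash
cat >> h.py <<'E'
def look(name,box,zl,zh,minpx=40):
    p,d,W=cloud('wrist',name)
    m=(W[...,0]>box[0])&(W[...,0]<box[1])&(W[...,1]>box[2])&(W[...,1]<box[3])&(W[...,2]>zl)&(W[...,2]<zh)
    k,L,st,c=cv2.connectedComponentsWithStats(m.astype(np.uint8))
    for i in range(1,k):
        if st[i,4]>minpx:
            q=W[L==i]; f=(q[:,:2]*1000).astype(np.float32); R=cv2.minAreaRect(f); c,rr=cv2.minEnclosingCircle(f)
            print(st[i],'zmax',q[:,2].max().round(4),'zmed',np.median(q[:,2]).round(4),'circ',np.round(c,1),round(rr,1),'rect',np.round(R[0],1),np.round(R[1],1),round(R[2],1),'rgb',p[L==i].mean(0).round())
E
python3 - <<'E'
from h import *
go(.434,-.126,.25,94.2)
look('w10',(.3,.5,-.4,.03),.083,.12)
print(); look('w11',(.3,.5,-.4,.03),.05,.12)
go(.434,-.126,.25,94.2)
E
```

```text
t 11.25 tcp [ 0.4563 -0.1147  0.2467] head 94.27 rot [-90.05  -0.    94.27] F [ 1.3 -1.1  1.1] w 0.0868
tx,ty,tz [-0.0096 -0.0033  0.0231] turn 0.0012 (deg -0.1 )
[449  44  33  35 871] zmax 0.09 zmed 0.0877 circ [ 348.3 -259.7] 13.1 rect [ 348.6 -259.6] [24.9 25.1] 72.6 rgb [139. 137. 147.]
[333  92  30  32 749] zmax 0.0903 zmed 0.0877 circ [ 442.5 -217. ] 12.8 rect [ 442.2 -216.7] [25.  24.8] 2.9 rgb [168. 164. 173.]
[333 198  33  33 836] zmax 0.0937 zmed 0.0917 circ [ 432.4 -124.7] 14.9 rect [ 432.6 -124.9] [29.2 28.9] 5.6 rgb [70. 69. 74.]
[305 330  34  18 421] zmax 0.1098 zmed 0.1077 circ [ 4.489e+02 -4.000e-01] 17.0 rect [449.4  -5.2] [34.1 21.7] 5.5 rgb [136. 133. 140.]

[ 347    0   44   34 1340] zmax 0.0802 zmed 0.0772 circ [ 426.4 -300.9] 21.0 rect [ 426.2 -301.1] [33.1 27.6] 8.5 rgb [184. 183. 186.]
[ 413   29   74   80 3180] zmax 0.0905 zmed 0.0721 circ [ 347.8 -260. ] 31.2 rect [ 347.8 -259.8] [45.5 44.1] 38.6 rgb [ 70. 109. 184.]
[ 310   78   63   67 2551] zmax 0.09 zmed 0.0722 circ [ 442.5 -217.1] 30.7 rect [ 442.5 -217.1] [44.1 44. ] 73.3 rgb [221. 219. 224.]
[328 195  33  38 967] zmax 0.0944 zmed 0.0916 circ [ 432.5 -124.7] 15.1 rect [ 432.3 -124.8] [29.  29.8] 22.2 rgb [80. 78. 82.]
[303 292  30   7 144] zmax 0.0664 zmed 0.0571 circ [450.6 -22.1] 16.2 rect [450.9 -26. ] [32.4  7.7] 4.8 rgb [106. 101. 101.]
[299 330  38  19 471] zmax 0.1097 zmed 0.1076 circ [448.5   1.1] 19.4 rect [448.7  -3.9] [38.8 25.6] 2.1 rgb [139. 136. 143.]
[377 333  41  20 556] zmax 0.0658 zmed 0.063 circ [355.9  29.7] 22.3 rect [355.8  22.8] [14.2 44.5] 90.0 rgb [ 14.  55. 145.]
t 11.35 tcp [ 0.4547 -0.116   0.2485] head 94.13 rot [-9.022e+01 -2.000e-02  9.413e+01] F [1.6 0.3 1.1] w 0.0867
tx,ty,tz [-0.0085 -0.0016  0.0213] turn -0.0013 (deg 0.1 )
```

View pics/w11.png

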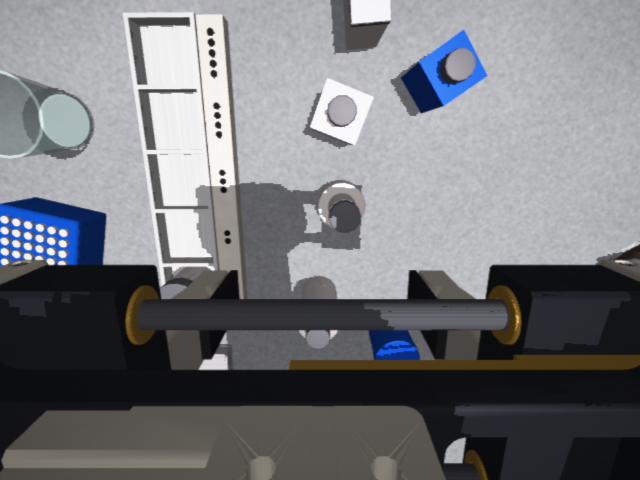

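The stepped bottle is at (342,205), position (.4325,−.1248), top at 92 mm. Square bottle is at (.4425,−.2171) with its sides at 73°/−17°.

Run:
```python
from h import *
go(.4325,-.1248,.068,94.2)
```

```text
t 11.35 tcp [ 0.4547 -0.116   0.2485] head 94.13 rot [-9.022e+01 -2.000e-02  9.413e+01] F [1.6 0.3 1.1] w 0.0867
tx,ty,tz [-0.0072  0.1804  0.0234] turn -0.0013 (deg 0.1 )
```

Emit:
apply_moves --deltas '[{"tx": -0.007, "ty": 0.03, "tz": 0.023, "turn": 0, "gripper": 0.087}, {"tx": -0.007, "ty": 0.08, "tz": 0.023, "turn": 0, "gripper": 0.087}, {"tx": -0.007, "ty": 0.12, "tz": 0.023, "turn": 0, "gripper": 0.087}, {"tx": -0.007, "ty": 0.13, "tz": 0.023, "turn": 0, "gripper": 0.07}, {"tx": -0.007, "ty": 0.13, "tz": 0.023, "turn": 0, "gripper": 0.07}]'

```text
time_s: 11.85
tcp_pos: [0.4349, -0.1227, 0.1153]
eef_rot: [-89.8, 0.0, 94.3]
contact_force: [-0.3, -0.6, -0.1]
gripper_width: 0.076
```

Run:
```python
from h import *
look('w12',(.3,.5,-.18,-.08),.083,.12)
go(.4325,-.1248,.068,94.2)
```

```text
[ 300  247   55   52 2318] zmax 0.0944 zmed 0.0916 circ [ 432.2 -125.3] 14.9 rect [ 432.2 -126.3] [29.6 27.3] 4.9 rgb [74. 73. 78.]
[201 270  49  29 832] zmax 0.12 zmed 0.111 circ [ 480.6 -121.7] 11.5 rect [ 477.  -125.6] [11.3 23. ] 48.1 rgb [58. 56. 53.]
[396 270  48  29 811] zmax 0.12 zmed 0.111 circ [ 389.  -128.2] 11.6 rect [ 393.1 -131.4] [23.1 11.3] 51.5 rgb [60. 58. 56.]
t 11.9 tcp [ 0.4362 -0.1226  0.1167] head 94.28 rot [-8.998e+01  4.000e-02  9.428e+01] F [0.9 0.1 0.6] w 0.0729
tx,ty,tz [-0.0019  0.0487  0.0038] turn 0.0013 (deg -0.1 )
```

Emit:
apply_moves --deltas '[{"tx": -0.002, "ty": 0.02, "tz": 0.003, "turn": 0, "gripper": 0.07}, {"tx": -0.002, "ty": 0.04, "tz": 0.003, "turn": 0, "gripper": 0.07}, {"tx": -0.002, "ty": 0.048, "tz": 0.003, "turn": 0, "gripper": 0.07}, {"tx": -0.002, "ty": 0.048, "tz": 0.003, "turn": 0, "gripper": 0.07}, {"tx": -0.002, "ty": 0.048, "tz": 0.003, "turn": 0, "gripper": 0.05}]'

```text
time_s: 12.4
tcp_pos: [0.4337, -0.1247, 0.0693]
eef_rot: [-90.1, 0.0, 94.3]
contact_force: [0.3, 0.4, 0.2]
gripper_width: 0.0661
```

Emit:
apply_moves --deltas '[{"tx": 0, "ty": 0, "tz": 0, "turn": 0, "gripper": 0.035}, {"tx": 0, "ty": 0, "tz": 0, "turn": 0, "gripper": 0.02}, {"tx": 0, "ty": 0, "tz": 0, "turn": 0, "gripper": 0.02}, {"tx": 0, "ty": 0, "tz": 0, "turn": 0, "gripper": 0.02}, {"tx": 0, "ty": 0, "tz": 0, "turn": 0, "gripper": 0.02}]'

```text
time_s: 12.9
tcp_pos: [0.4326, -0.1248, 0.0681]
eef_rot: [-90.0, 0.0, 94.2]
contact_force: [-0.7, 0.7, 3.1]
gripper_width: 0.0296
```

Run:
```python
from h import *
go(.4325,-.1248,.068,94.2)
```

```text
t 12.9 tcp [ 0.4326 -0.1248  0.0681] head 94.24 rot [-90.02   0.    94.24] F [-0.7  0.7  3.1] w 0.0296
tx,ty,tz [0.     0.0001 0.0001] turn 0.0008 (deg -0.0 )
```

Emit:
apply_moves --deltas '[{"tx": 0, "ty": -0.03, "tz": 0, "turn": 0, "gripper": 0.02}, {"tx": 0, "ty": -0.08, "tz": 0, "turn": 0, "gripper": 0.02}, {"tx": 0, "ty": -0.11, "tz": -0.02, "turn": 0, "gripper": 0.02}, {"tx": 0.02, "ty": -0.12, "tz": -0.06, "turn": 0, "gripper": 0.02}, {"tx": 0.03, "ty": -0.12, "tz": -0.11, "turn": 0, "gripper": 0.02}]'

```text
time_s: 13.4
tcp_pos: [0.5402, -0.0862, 0.1909]
eef_rot: [-90.3, -0.0, 94.2]
contact_force: [1.7, 0.3, -1.2]
gripper_width: 0.0295
```

Run:
```python
from h import *
go(.6069,-.0731,.16,94.3)
```

```text
t 13.4 tcp [ 0.5402 -0.0862  0.1909] head 94.22 rot [-9.026e+01 -4.000e-02  9.422e+01] F [ 1.7  0.3 -1.2] w 0.0295
tx,ty,tz [ 0.0082  0.0312 -0.0673] turn -0.0015 (deg 0.1 )
```

Emit:
apply_moves --deltas '[{"tx": 0.008, "ty": 0.0, "tz": -0.045, "turn": 0, "gripper": 0.02}, {"tx": 0.008, "ty": 0.02, "tz": -0.066, "turn": 0, "gripper": 0.02}, {"tx": 0.008, "ty": 0.04, "tz": -0.066, "turn": 0, "gripper": 0.02}, {"tx": 0.008, "ty": 0.04, "tz": -0.066, "turn": 0, "gripper": 0.02}, {"tx": 0.008, "ty": 0.04, "tz": -0.066, "turn": 0, "gripper": 0.02}]'

```text
time_s: 13.9
tcp_pos: [0.6036, -0.0744, 0.1476]
eef_rot: [-89.9, 0.0, 94.2]
contact_force: [0.2, -0.5, -1.0]
gripper_width: 0.0293
```

Run:
```python
from h import *
p,d,W=cloud('wrist','w13')
go(.6069,-.0731,.072,94.3)
```

```text
t 13.95 tcp [ 0.6042 -0.0744  0.1486] head 94.25 rot [-9.000e+01  2.000e-02  9.425e+01] F [ 0.3 -0.2 -2.3] w 0.0295
tx,ty,tz [ 0.0011  0.0766 -0.0028] turn -0.0009 (deg 0.1 )
```

View pics/w13.png

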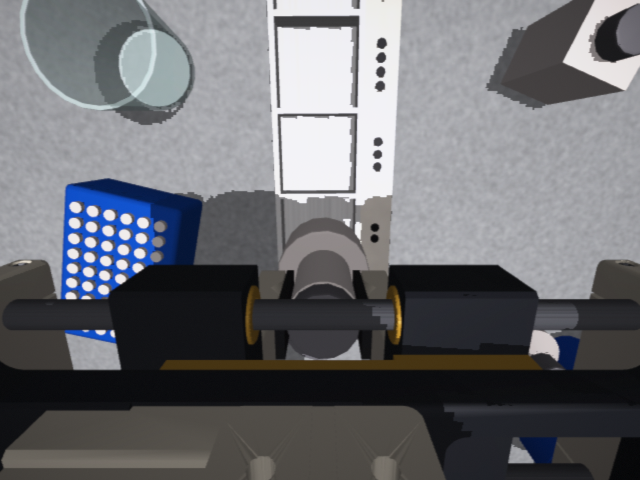

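The bottle hangs upright over pocket 2 (two dots in view). Lowering.

Emit:
apply_moves --deltas '[{"tx": 0.001, "ty": 0.02, "tz": -0.003, "turn": 0, "gripper": 0.02}, {"tx": 0.001, "ty": 0.035, "tz": -0.003, "turn": 0, "gripper": 0.02}, {"tx": 0.001, "ty": 0.045, "tz": -0.003, "turn": 0, "gripper": 0.02}, {"tx": 0.001, "ty": 0.045, "tz": -0.003, "turn": 0, "gripper": 0.02}, {"tx": 0.001, "ty": 0.045, "tz": -0.003, "turn": 0, "gripper": 0.02}]'

```text
time_s: 14.45
tcp_pos: [0.6076, -0.073, 0.1041]
eef_rot: [-90.1, 0.0, 94.3]
contact_force: [0.9, 0.1, -2.2]
gripper_width: 0.0294
```

Run:
```python
from h import *
go(.6069,-.0731,.072,94.3)
```

```text
t 14.45 tcp [ 0.6076 -0.073   0.1041] head 94.25 rot [-9.007e+01  1.000e-02  9.425e+01] F [ 0.9  0.1 -2.2] w 0.0294
tx,ty,tz [-0.      0.0321  0.0007] turn -0.0009 (deg 0.0 )
```

Emit:
apply_moves --deltas '[{"tx": 0, "ty": 0.012, "tz": 0, "turn": 0, "gripper": 0.02}, {"tx": 0, "ty": 0.022, "tz": 0, "turn": 0, "gripper": 0.02}, {"tx": 0, "ty": 0.028, "tz": 0, "turn": 0, "gripper": 0.02}, {"tx": 0, "ty": 0.031, "tz": 0, "turn": 0, "gripper": 0.02}, {"tx": 0, "ty": 0.032, "tz": 0, "turn": 0, "gripper": 0.02}]'

```text
time_s: 14.95
tcp_pos: [0.6066, -0.0731, 0.0721]
eef_rot: [-89.9, 0.0, 94.3]
contact_force: [-9.7, 2.2, 20.1]
gripper_width: 0.03
```

Emit:
apply_moves --deltas '[{"tx": 0, "ty": 0.001, "tz": 0, "turn": 0, "gripper": 0.02}]'

```text
time_s: 15.05
tcp_pos: [0.6066, -0.0732, 0.0721]
eef_rot: [-89.9, 0.0, 94.3]
contact_force: [-13.5, 3.7, 28.8]
gripper_width: 0.0295
```

Emit:
apply_moves --deltas '[{"tx": 0, "ty": -0.001, "tz": 0, "turn": 0, "gripper": 0.02}, {"tx": 0, "ty": -0.001, "tz": 0, "turn": 0, "gripper": 0.06}, {"tx": 0, "ty": -0.001, "tz": 0, "turn": 0, "gripper": 0.075}, {"tx": 0, "ty": -0.001, "tz": 0, "turn": 0, "gripper": 0.087}, {"tx": 0, "ty": -0.02, "tz": 0, "turn": 0, "gripper": 0.087}]'

```text
time_s: 15.55
tcp_pos: [0.6056, -0.0731, 0.0876]
eef_rot: [-89.7, 0.0, 94.2]
contact_force: [-0.8, -0.1, -0.5]
gripper_width: 0.0561
```

Emit:
apply_moves --deltas '[{"tx": 0, "ty": -0.05, "tz": 0, "turn": 0, "gripper": 0.087}, {"tx": 0, "ty": -0.1, "tz": 0, "turn": 0, "gripper": 0.087}, {"tx": 0, "ty": -0.14, "tz": 0, "turn": 0, "gripper": 0.087}, {"tx": -0.01, "ty": -0.14, "tz": 0.05, "turn": 0, "gripper": 0.087}, {"tx": -0.05, "ty": -0.14, "tz": 0.08, "turn": 0, "gripper": 0.087}]'

```text
time_s: 16.05
tcp_pos: [0.5308, -0.1266, 0.2314]
eef_rot: [-90.2, -0.0, 94.4]
contact_force: [0.7, -1.2, -0.5]
gripper_width: 0.0863
```

Run:
```python
from h import *
go(.4425,-.2171,.25,73.3)
p,d,W=cloud('scene','sc14')
p,d,W=cloud('side','sd14')
```

```text
t 16.05 tcp [ 0.5308 -0.1266  0.2314] head 94.41 rot [-9.017e+01 -5.000e-02  9.441e+01] F [ 0.7 -1.2 -0.5] w 0.0863
tx,ty,tz [-0.0834 -0.019   0.0949] turn 0.3684 (deg -21.1 )
```

View pics/sd14.png

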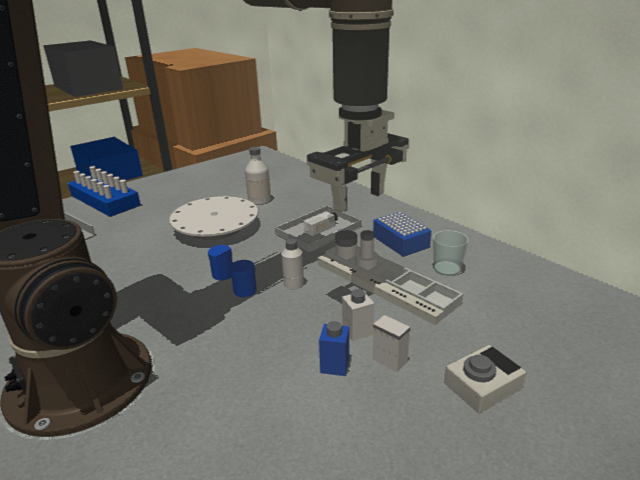

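Side view: jar and stepped bottle stand in the rack at about (345,243) and (367,243), vial in the tray (318,220), the other containers unmoved. Now the square bottle.

Emit:
apply_moves --deltas '[{"tx": -0.083, "ty": -0.01, "tz": 0.095, "turn": 0.368, "gripper": 0.087}, {"tx": -0.083, "ty": -0.01, "tz": 0.095, "turn": 0.368, "gripper": 0.087}, {"tx": -0.083, "ty": -0.01, "tz": 0.095, "turn": 0.368, "gripper": 0.087}, {"tx": -0.083, "ty": -0.01, "tz": 0.095, "turn": 0.368, "gripper": 0.087}, {"tx": -0.083, "ty": -0.01, "tz": 0.095, "turn": 0.368, "gripper": 0.087}]'

```text
time_s: 16.65
tcp_pos: [0.4429, -0.2184, 0.2402]
eef_rot: [-90.0, -0.0, 73.1]
contact_force: [-0.1, 0.3, -0.2]
gripper_width: 0.0872
```

Run:
```python
from h import *
look('w15',(.3,.5,-.4,-.17),.05,.12)
look('w16',(.3,.5,-.4,-.17),.067,.0745)
go(.4425,-.2171,.052,73.3)
```

```text
[ 276   76   60   75 2467] zmax 0.0801 zmed 0.0777 circ [ 428.3 -314.4] 30.3 rect [ 428.3 -314.6] [33. 53.] 8.8 rgb [253. 253. 254.]
[ 372  113   72   70 2676] zmax 0.0901 zmed 0.0722 circ [ 348.2 -260. ] 30.9 rect [ 347.8 -259.9] [44.3 44.7] 38.7 rgb [102. 156. 221.]
[ 300  196   47   49 2222] zmax 0.0898 zmed 0.0721 circ [ 442.4 -217.5] 30.9 rect [ 442.6 -217.4] [44.4 43.9] 73.0 rgb [181. 178. 180.]
[ 375  112   69   70 1725] zmax 0.0744 zmed 0.0718 circ [ 348.1 -260.2] 30.8 rect [ 347.9 -260.1] [44.4 44.5] 38.4 rgb [ 76. 158. 247.]
[ 300  198   47   46 1425] zmax 0.0741 zmed 0.0718 circ [ 442.4 -217.7] 30.4 rect [ 442.6 -217.6] [43.9 43.9] 73.1 rgb [220. 216. 216.]
t 16.75 tcp [ 0.4435 -0.2176  0.2399] head 73.2 rot [-90.   -0.   73.2] F [0.6 0.2 0.3] w 0.0868
tx,ty,tz [0.0002 0.1879 0.0012] turn -0.0017 (deg 0.1 )
```

View pics/w16.png

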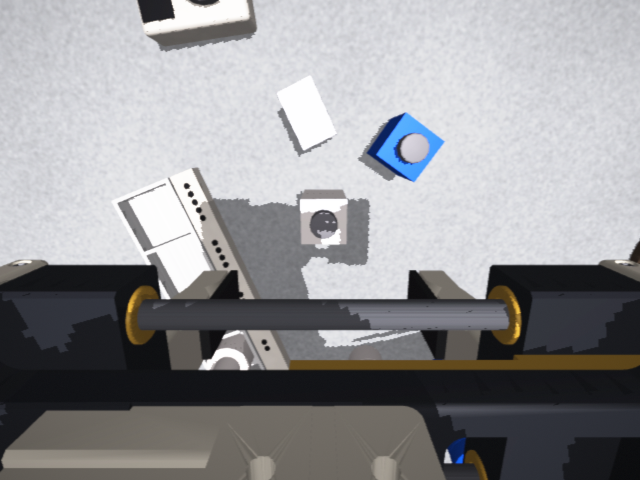

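The white square bottle is at (323,220), 44×44 mm, aligned with the jaws. The blue look-alike at (405,147) stays clear.

Emit:
apply_moves --deltas '[{"tx": 0, "ty": 0.04, "tz": 0.001, "turn": 0, "gripper": 0.087}, {"tx": 0, "ty": 0.09, "tz": 0.001, "turn": 0, "gripper": 0.087}, {"tx": 0, "ty": 0.12, "tz": 0.001, "turn": 0, "gripper": 0.087}, {"tx": 0, "ty": 0.14, "tz": 0.001, "turn": 0, "gripper": 0.087}, {"tx": 0, "ty": 0.14, "tz": 0.001, "turn": 0, "gripper": 0.087}]'

```text
time_s: 17.25
tcp_pos: [0.4406, -0.2166, 0.097]
eef_rot: [-89.6, 0.1, 73.2]
contact_force: [-0.5, 0.2, 0.8]
gripper_width: 0.0869
```

Run:
```python
from h import *
go(.4425,-.2174,.053,73.2)
```

```text
t 17.25 tcp [ 0.4406 -0.2166  0.097 ] head 73.23 rot [-8.965e+01  6.000e-02  7.323e+01] F [-0.5  0.2  0.8] w 0.0869
tx,ty,tz [-0.0001  0.044  -0.0023] turn 0.0005 (deg -0.0 )
```

Emit:
apply_moves --deltas '[{"tx": 0, "ty": 0.02, "tz": -0.001, "turn": 0, "gripper": 0.087}, {"tx": 0, "ty": 0.04, "tz": -0.001, "turn": 0, "gripper": 0.087}, {"tx": 0, "ty": 0.046, "tz": -0.001, "turn": 0, "gripper": 0.087}, {"tx": 0, "ty": 0.046, "tz": -0.001, "turn": 0, "gripper": 0.07}, {"tx": 0, "ty": 0.046, "tz": -0.001, "turn": 0, "gripper": 0.05}]'

```text
time_s: 17.75
tcp_pos: [0.4439, -0.2179, 0.0551]
eef_rot: [-90.1, -0.0, 73.2]
contact_force: [-0.4, -0.6, 0.0]
gripper_width: 0.0763
```

Emit:
apply_moves --deltas '[{"tx": 0, "ty": 0, "tz": 0, "turn": 0, "gripper": 0.035}, {"tx": 0, "ty": 0, "tz": 0, "turn": 0, "gripper": 0.035}, {"tx": 0, "ty": 0, "tz": 0, "turn": 0, "gripper": 0.035}, {"tx": 0, "ty": 0, "tz": 0, "turn": 0, "gripper": 0.035}]'

```text
time_s: 18.15
tcp_pos: [0.443, -0.2179, 0.0543]
eef_rot: [-90.0, -0.0, 73.2]
contact_force: [-0.5, 0.1, -0.2]
gripper_width: 0.0445
```

Run:
```python
from h import *
go(.6117,-.1369,.057,94.3)
```

```text
t 18.15 tcp [ 0.443  -0.2179  0.0543] head 73.15 rot [-9.003e+01 -1.000e-02  7.315e+01] F [-0.5  0.1 -0.2] w 0.0445
tx,ty,tz [ 0.1264 -0.0026 -0.138 ] turn -0.3691 (deg 21.1 )
```

Emit:
apply_moves --deltas '[{"tx": 0, "ty": 0, "tz": 0, "turn": 0, "gripper": 0.035}, {"tx": 0, "ty": -0.03, "tz": 0, "turn": 0, "gripper": 0.035}, {"tx": 0, "ty": -0.08, "tz": 0, "turn": 0, "gripper": 0.035}, {"tx": 0, "ty": -0.12, "tz": 0, "turn": 0, "gripper": 0.035}, {"tx": 0.02, "ty": -0.13, "tz": -0.02, "turn": -0.1, "gripper": 0.035}]'

```text
time_s: 18.65
tcp_pos: [0.468, -0.2055, 0.1888]
eef_rot: [-90.3, -0.0, 78.8]
contact_force: [1.5, -0.7, -1.8]
gripper_width: 0.0436
```

Run:
```python
from h import *
go(.6117,-.1369,.16,94.3)
```

```text
t 18.65 tcp [ 0.468  -0.2055  0.1888] head 78.85 rot [-9.034e+01 -2.000e-02  7.885e+01] F [ 1.5 -0.7 -1.8] w 0.0436
tx,ty,tz [ 0.0951  0.0296 -0.1276] turn -0.2697 (deg 15.5 )
```

Emit:
apply_moves --deltas '[{"tx": 0.094, "ty": 0.01, "tz": -0.126, "turn": -0.27, "gripper": 0.035}, {"tx": 0.094, "ty": 0.01, "tz": -0.126, "turn": -0.27, "gripper": 0.035}, {"tx": 0.094, "ty": 0.01, "tz": -0.126, "turn": -0.27, "gripper": 0.035}, {"tx": 0.094, "ty": 0.03, "tz": -0.126, "turn": -0.27, "gripper": 0.035}, {"tx": 0.094, "ty": 0.04, "tz": -0.126, "turn": -0.27, "gripper": 0.035}]'

```text
time_s: 19.15
tcp_pos: [0.6097, -0.1354, 0.1411]
eef_rot: [-89.8, -0.0, 94.4]
contact_force: [-1.0, -1.1, -3.1]
gripper_width: 0.0438
```

Run:
```python
from h import *
p,d,W=cloud('wrist','w17')
go(.6117,-.1369,.0583,94.3)
```

```text
t 19.2 tcp [ 0.6077 -0.136   0.1399] head 94.35 rot [-8.965e+01 -6.000e-02  9.435e+01] F [-1.2 -0.1 -3.9] w 0.0437
tx,ty,tz [-0.0013  0.0815 -0.0044] turn 0.0009 (deg -0.1 )
```

View pics/w17.png

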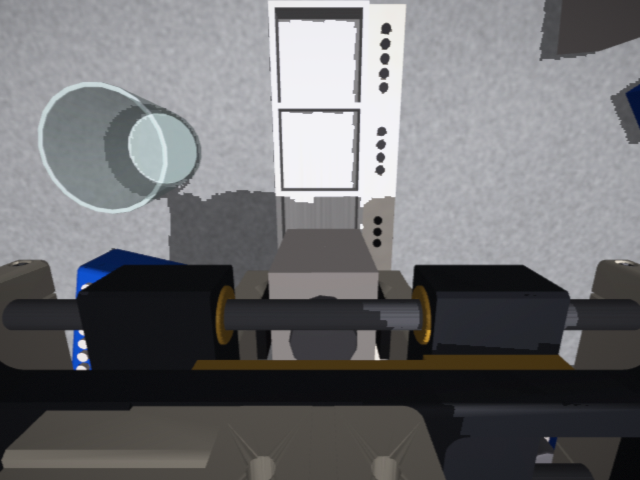

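The square bottle is over pocket 3 (three dots). Lowering.

Emit:
apply_moves --deltas '[{"tx": -0.001, "ty": 0.02, "tz": -0.002, "turn": 0, "gripper": 0.035}, {"tx": -0.001, "ty": 0.04, "tz": -0.002, "turn": 0, "gripper": 0.035}, {"tx": -0.001, "ty": 0.05, "tz": -0.002, "turn": 0, "gripper": 0.035}, {"tx": -0.001, "ty": 0.05, "tz": -0.002, "turn": 0, "gripper": 0.035}, {"tx": -0.001, "ty": 0.05, "tz": -0.002, "turn": 0, "gripper": 0.035}]'

```text
time_s: 19.7
tcp_pos: [0.6117, -0.1379, 0.0949]
eef_rot: [-90.0, 0.0, 94.3]
contact_force: [0.7, -0.0, -1.7]
gripper_width: 0.0441
```

Run:
```python
from h import *
go(.6117,-.1369,.0583,94.3)
```

```text
t 19.7 tcp [ 0.6117 -0.1379  0.0949] head 94.34 rot [-9.003e+01  2.000e-02  9.434e+01] F [ 0.7 -0.  -1.7] w 0.0441
tx,ty,tz [ 0.001   0.0366 -0.0001] turn 0.0008 (deg -0.0 )
```

Emit:
apply_moves --deltas '[{"tx": 0.001, "ty": 0.015, "tz": 0, "turn": 0, "gripper": 0.035}, {"tx": 0.001, "ty": 0.025, "tz": 0, "turn": 0, "gripper": 0.035}, {"tx": 0.001, "ty": 0.032, "tz": 0, "turn": 0, "gripper": 0.035}, {"tx": 0.001, "ty": 0.035, "tz": 0, "turn": 0, "gripper": 0.035}, {"tx": 0.001, "ty": 0.0355, "tz": 0, "turn": 0, "gripper": 0.035}]'

```text
time_s: 20.2
tcp_pos: [0.6117, -0.1365, 0.0586]
eef_rot: [-90.0, 0.0, 94.4]
contact_force: [0.9, 0.4, -0.7]
gripper_width: 0.0439
```

Emit:
apply_moves --deltas '[{"tx": 0, "ty": 0, "tz": 0, "turn": 0, "gripper": 0.035}]'

```text
time_s: 20.3
tcp_pos: [0.6119, -0.1365, 0.0588]
eef_rot: [-90.0, 0.0, 94.4]
contact_force: [-0.6, -0.0, -1.7]
gripper_width: 0.0438
```

Emit:
apply_moves --deltas '[{"tx": 0, "ty": 0.001, "tz": 0, "turn": 0, "gripper": 0.035}, {"tx": 0, "ty": 0.001, "tz": 0, "turn": 0, "gripper": 0.065}, {"tx": 0, "ty": 0.001, "tz": 0, "turn": 0, "gripper": 0.075}, {"tx": 0, "ty": 0.001, "tz": 0, "turn": 0, "gripper": 0.08}, {"tx": 0, "ty": -0.02, "tz": 0, "turn": 0, "gripper": 0.08}]'

```text
time_s: 20.8
tcp_pos: [0.6097, -0.1364, 0.0761]
eef_rot: [-89.7, -0.0, 94.3]
contact_force: [0.6, 0.3, 0.4]
gripper_width: 0.0706
```

Emit:
apply_moves --deltas '[{"tx": 0, "ty": -0.05, "tz": 0, "turn": 0, "gripper": 0.087}, {"tx": 0, "ty": -0.1, "tz": 0, "turn": 0, "gripper": 0.087}, {"tx": 0, "ty": -0.14, "tz": 0, "turn": 0, "gripper": 0.087}, {"tx": -0.05, "ty": -0.15, "tz": 0.05, "turn": 0, "gripper": 0.087}, {"tx": -0.09, "ty": -0.15, "tz": 0.09, "turn": 0, "gripper": 0.087}]'

```text
time_s: 21.3
tcp_pos: [0.5474, -0.2121, 0.2296]
eef_rot: [-90.2, 0.0, 94.5]
contact_force: [-0.8, -1.5, -0.0]
gripper_width: 0.0869
```

Run:
```python
from h import *
go(.43,-.3155,.25,98.5)
p,d,W=cloud('side','sd18')
```

```text
t 21.3 tcp [ 0.5474 -0.2121  0.2296] head 94.5 rot [-9.022e+01  4.000e-02  9.450e+01] F [-0.8 -1.5 -0. ] w 0.0869
tx,ty,tz [-0.0939 -0.0208  0.1251] turn -0.0698 (deg 4.0 )
```

View pics/sd18.png

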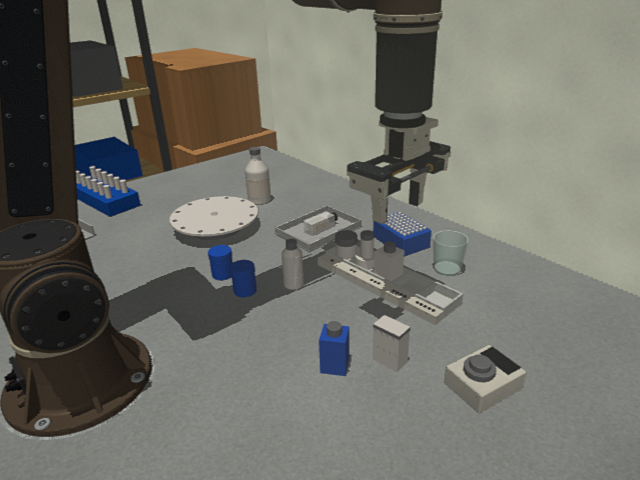

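The square bottle stands in pocket 3 (388,262). Next is the cartridge.

Emit:
apply_moves --deltas '[{"tx": -0.093, "ty": -0.015, "tz": 0.124, "turn": -0.07, "gripper": 0.087}, {"tx": -0.093, "ty": -0.015, "tz": 0.124, "turn": -0.07, "gripper": 0.087}, {"tx": -0.093, "ty": -0.015, "tz": 0.124, "turn": -0.07, "gripper": 0.087}, {"tx": -0.093, "ty": -0.015, "tz": 0.124, "turn": -0.07, "gripper": 0.087}, {"tx": -0.093, "ty": -0.015, "tz": 0.124, "turn": -0.07, "gripper": 0.087}]'

```text
time_s: 21.85
tcp_pos: [0.4292, -0.315, 0.243]
eef_rot: [-90.1, 0.0, 98.2]
contact_force: [0.1, 0.7, 0.1]
gripper_width: 0.0869
```

Run:
```python
from h import *
look('w19',(.3,.5,-.4,-.2),.071,.085)
go(.43,-.3155,.058,98.5)
```

```text
[ 306  194   35   56 1912] zmax 0.0804 zmed 0.0778 circ [ 428.4 -314.4] 30.9 rect [ 428.6 -314.1] [32.6 53.6] 8.8 rgb [214. 210. 210.]
[365 256  46  43 802] zmax 0.0849 zmed 0.0721 circ [ 353.1 -266.3] 25.6 rect [ 352.1 -264.8] [43.9 32.3] 39.0 rgb [ 43. 114. 218.]
t 21.9 tcp [ 0.4301 -0.3144  0.2427] head 98.28 rot [-9.005e+01  1.000e-02  9.828e+01] F [0.1 0.3 0.2] w 0.0871
tx,ty,tz [-0.001   0.1847  0.0004] turn -0.0038 (deg 0.2 )
```

View pics/w19.png

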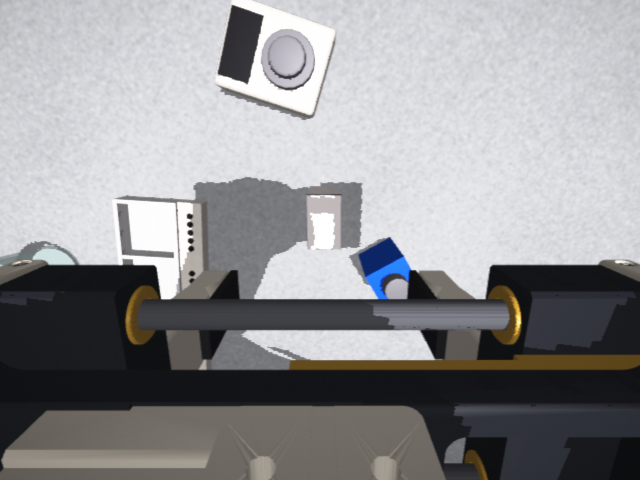

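The cartridge is at (323,222), 32×53 mm, and its short side faces the jaws. Partly close the gripper to stay clear of the blue bottle, then descend.

Emit:
apply_moves --deltas '[{"tx": 0, "ty": 0.04, "tz": 0.002, "turn": -0.007, "gripper": 0.065}, {"tx": 0, "ty": 0.09, "tz": 0.002, "turn": -0.007, "gripper": 0.065}, {"tx": 0, "ty": 0.12, "tz": 0.002, "turn": -0.007, "gripper": 0.065}, {"tx": 0, "ty": 0.13, "tz": 0.002, "turn": -0.007, "gripper": 0.065}, {"tx": 0, "ty": 0.13, "tz": 0.002, "turn": -0.007, "gripper": 0.065}]'

```text
time_s: 22.4
tcp_pos: [0.4285, -0.3136, 0.1112]
eef_rot: [-89.8, -0.1, 98.8]
contact_force: [-0.1, -0.5, 0.0]
gripper_width: 0.0652
```

Run:
```python
from h import *
go(.4285,-.3143,.058,98.7)
```

```text
t 22.4 tcp [ 0.4285 -0.3136  0.1112] head 98.85 rot [-8.984e+01 -7.000e-02  9.885e+01] F [-0.1 -0.5  0. ] w 0.0652
tx,ty,tz [-0.0007  0.0532 -0.0001] turn 0.0026 (deg -0.1 )
```

Emit:
apply_moves --deltas '[{"tx": -0.001, "ty": 0.02, "tz": 0, "turn": 0, "gripper": 0.065}, {"tx": -0.001, "ty": 0.04, "tz": 0, "turn": 0, "gripper": 0.065}, {"tx": -0.001, "ty": 0.053, "tz": 0, "turn": 0, "gripper": 0.065}, {"tx": -0.001, "ty": 0.053, "tz": 0, "turn": 0, "gripper": 0.065}, {"tx": -0.001, "ty": 0.053, "tz": 0, "turn": 0, "gripper": 0.05}]'

```text
time_s: 22.9
tcp_pos: [0.4299, -0.3156, 0.061]
eef_rot: [-90.1, 0.1, 98.8]
contact_force: [0.6, 0.4, 0.2]
gripper_width: 0.061
```

Emit:
apply_moves --deltas '[{"tx": 0, "ty": 0, "tz": 0, "turn": 0, "gripper": 0.025}, {"tx": 0, "ty": 0, "tz": 0, "turn": 0, "gripper": 0.025}, {"tx": 0, "ty": 0, "tz": 0, "turn": 0, "gripper": 0.025}, {"tx": 0, "ty": 0, "tz": 0, "turn": 0, "gripper": 0.025}, {"tx": 0, "ty": 0, "tz": 0, "turn": 0, "gripper": 0.025}]'

```text
time_s: 23.4
tcp_pos: [0.4287, -0.3155, 0.0599]
eef_rot: [-90.0, 0.0, 98.8]
contact_force: [-0.6, 0.6, 4.6]
gripper_width: 0.0324
```

Emit:
apply_moves --deltas '[{"tx": 0, "ty": -0.03, "tz": 0, "turn": 0, "gripper": 0.025}, {"tx": 0, "ty": -0.08, "tz": 0, "turn": 0, "gripper": 0.025}, {"tx": 0, "ty": -0.12, "tz": 0, "turn": 0, "gripper": 0.025}, {"tx": 0.02, "ty": -0.13, "tz": -0.04, "turn": 0.04, "gripper": 0.025}, {"tx": 0.04, "ty": -0.13, "tz": -0.08, "turn": 0.075, "gripper": 0.025}]'

```text
time_s: 23.9
tcp_pos: [0.5026, -0.2638, 0.1924]
eef_rot: [-90.3, 0.1, 94.2]
contact_force: [-0.3, -1.3, -3.7]
gripper_width: 0.0318
```

Run:
```python
from h import *
go(.6165,-.2008,.15,94.3)
```

```text
t 23.9 tcp [ 0.5026 -0.2638  0.1924] head 94.25 rot [-9.027e+01  7.000e-02  9.425e+01] F [-0.3 -1.3 -3.7] w 0.0318
tx,ty,tz [ 0.0545  0.0429 -0.118 ] turn -0.0009 (deg 0.1 )
```

Emit:
apply_moves --deltas '[{"tx": 0.053, "ty": 0.0, "tz": -0.117, "turn": 0, "gripper": 0.025}, {"tx": 0.053, "ty": 0.0, "tz": -0.117, "turn": 0, "gripper": 0.025}, {"tx": 0.053, "ty": 0.02, "tz": -0.117, "turn": 0, "gripper": 0.025}, {"tx": 0.053, "ty": 0.05, "tz": -0.117, "turn": 0, "gripper": 0.025}, {"tx": 0.053, "ty": 0.05, "tz": -0.117, "turn": 0, "gripper": 0.025}]'

```text
time_s: 24.4
tcp_pos: [0.611, -0.2003, 0.134]
eef_rot: [-89.5, -0.2, 94.5]
contact_force: [-0.8, -0.0, -3.6]
gripper_width: 0.0323
```

Run:
```python
from h import *
p,d,W=cloud('wrist','w20')
go(.6165,-.202,.064,94.3)
```

```text
t 24.45 tcp [ 0.6119 -0.2012  0.1367] head 94.47 rot [-8.963e+01 -7.000e-02  9.447e+01] F [-0.1 -0.1 -2.2] w 0.0318
tx,ty,tz [-0.0012  0.0727 -0.005 ] turn 0.003 (deg -0.2 )
```

View pics/w20.png

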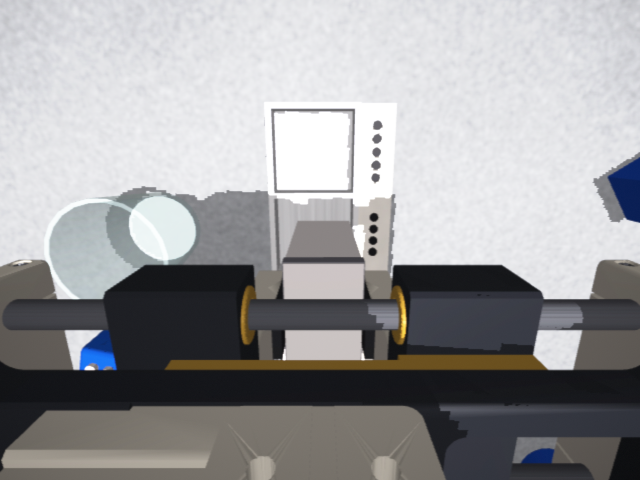

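The cartridge is over pocket 4 (four dots). Lowering.

Emit:
apply_moves --deltas '[{"tx": -0.001, "ty": 0.02, "tz": -0.003, "turn": 0.002, "gripper": 0.025}, {"tx": -0.001, "ty": 0.035, "tz": -0.003, "turn": 0.002, "gripper": 0.025}, {"tx": -0.001, "ty": 0.04, "tz": -0.003, "turn": 0.002, "gripper": 0.025}, {"tx": -0.001, "ty": 0.04, "tz": -0.003, "turn": 0.002, "gripper": 0.025}, {"tx": -0.001, "ty": 0.04, "tz": -0.003, "turn": 0.002, "gripper": 0.025}]'

```text
time_s: 24.95
tcp_pos: [0.6174, -0.2029, 0.101]
eef_rot: [-90.1, 0.0, 94.3]
contact_force: [-0.8, -0.1, -2.5]
gripper_width: 0.0319
```

Run:
```python
from h import *
go(.6165,-.202,.064,94.3)
```

```text
t 24.95 tcp [ 0.6174 -0.2029  0.101 ] head 94.34 rot [-9.010e+01  3.000e-02  9.434e+01] F [-0.8 -0.1 -2.5] w 0.0319
tx,ty,tz [0.001  0.037  0.0009] turn 0.0008 (deg -0.0 )
```

Emit:
apply_moves --deltas '[{"tx": 0.001, "ty": 0.015, "tz": 0.0, "turn": 0, "gripper": 0.025}, {"tx": 0.001, "ty": 0.025, "tz": 0.0, "turn": 0, "gripper": 0.025}, {"tx": 0.001, "ty": 0.031, "tz": 0.0, "turn": 0, "gripper": 0.025}, {"tx": 0.001, "ty": 0.035, "tz": 0.0, "turn": 0, "gripper": 0.025}, {"tx": 0.001, "ty": 0.035, "tz": 0.0, "turn": 0, "gripper": 0.025}]'

```text
time_s: 25.45
tcp_pos: [0.6171, -0.2015, 0.0644]
eef_rot: [-90.0, 0.0, 94.4]
contact_force: [-0.3, 0.0, -1.5]
gripper_width: 0.032
```

Emit:
apply_moves --deltas '[{"tx": 0, "ty": 0.001, "tz": 0, "turn": 0, "gripper": 0.025}]'

```text
time_s: 25.55
tcp_pos: [0.6172, -0.2015, 0.0639]
eef_rot: [-90.0, 0.0, 94.4]
contact_force: [-1.2, 0.9, 11.5]
gripper_width: 0.0319
```

Floor contact at the expected height. Release.

Emit:
apply_moves --deltas '[{"tx": 0, "ty": 0, "tz": 0, "turn": 0, "gripper": 0.05}, {"tx": 0, "ty": 0, "tz": 0, "turn": 0, "gripper": 0.07}, {"tx": 0, "ty": 0, "tz": 0, "turn": 0, "gripper": 0.07}, {"tx": 0, "ty": -0.01, "tz": 0, "turn": 0, "gripper": 0.07}, {"tx": 0, "ty": -0.04, "tz": 0, "turn": 0, "gripper": 0.07}]'

```text
time_s: 26.05
tcp_pos: [0.615, -0.2012, 0.1016]
eef_rot: [-89.7, -0.1, 94.3]
contact_force: [1.9, -0.5, 0.5]
gripper_width: 0.066
```

Emit:
apply_moves --deltas '[{"tx": 0, "ty": -0.05, "tz": 0, "turn": 0, "gripper": 0.087}, {"tx": 0, "ty": -0.1, "tz": 0, "turn": 0, "gripper": 0.087}, {"tx": 0, "ty": -0.14, "tz": 0.02, "turn": 0, "gripper": 0.087}, {"tx": 0.02, "ty": -0.15, "tz": 0.06, "turn": 0, "gripper": 0.087}, {"tx": 0.05, "ty": -0.15, "tz": 0.1, "turn": 0, "gripper": 0.087}]'

```text
time_s: 26.55
tcp_pos: [0.5135, -0.1597, 0.2563]
eef_rot: [-90.3, 0.0, 94.3]
contact_force: [-0.4, 1.7, -0.0]
gripper_width: 0.0869
```

Run:
```python
from h import *
p,d,W=cloud('side','sd21')
go(.449,-.008,.27,94.2)
```

```text
t 26.6 tcp [ 0.5055 -0.1568  0.2548] head 94.22 rot [-90.01  -0.13  94.22] F [-9.5  4.6 -6.3] w 0.0868
tx,ty,tz [ 0.1526 -0.0148  0.0453] turn 0.0004 (deg -0.0 )
```

View pics/sd21.png

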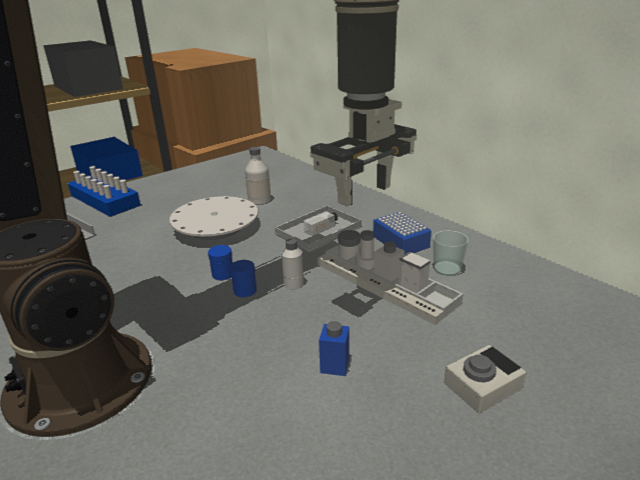

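The cartridge is in pocket 4 (414,270). Now the tall bottle.

Emit:
apply_moves --deltas '[{"tx": 0.15, "ty": -0.012, "tz": 0.044, "turn": 0, "gripper": 0.087}, {"tx": 0.15, "ty": -0.012, "tz": 0.044, "turn": 0, "gripper": 0.087}, {"tx": 0.15, "ty": -0.012, "tz": 0.044, "turn": 0, "gripper": 0.087}, {"tx": 0.15, "ty": -0.012, "tz": 0.044, "turn": 0, "gripper": 0.087}, {"tx": 0.15, "ty": -0.012, "tz": 0.044, "turn": 0, "gripper": 0.087}]'

```text
time_s: 27.1
tcp_pos: [0.4579, -0.0116, 0.2668]
eef_rot: [-90.1, -0.0, 94.6]
contact_force: [-0.6, -0.4, 0.5]
gripper_width: 0.087
```

Run:
```python
from h import *
look('w22',(.4,.52,-.08,.05),.07,.12)
look('w23',(.4,.52,-.08,.05),.1,.12)
go(.449,-.008,.063,94.2)
```

```text
[ 310  199   43   44 1490] zmax 0.1099 zmed 0.0878 circ [449.2  -7.3] 22.2 rect [449.1  -7.3] [42.8 44.1] 4.2 rgb [166. 160. 163.]
[320 216  25  26 502] zmax 0.1099 zmed 0.1077 circ [449.2  -7.7] 12.0 rect [448.9  -7.9] [22.7 23.4] 73.5 rgb [144. 142. 149.]
t 27.2 tcp [ 0.4583 -0.0132  0.2659] head 94.39 rot [-90.04  -0.    94.39] F [-0.3 -0.3 -0.3] w 0.0868
tx,ty,tz [0.0059 0.2029 0.0091] turn 0.0034 (deg -0.2 )
```

View pics/w23.png

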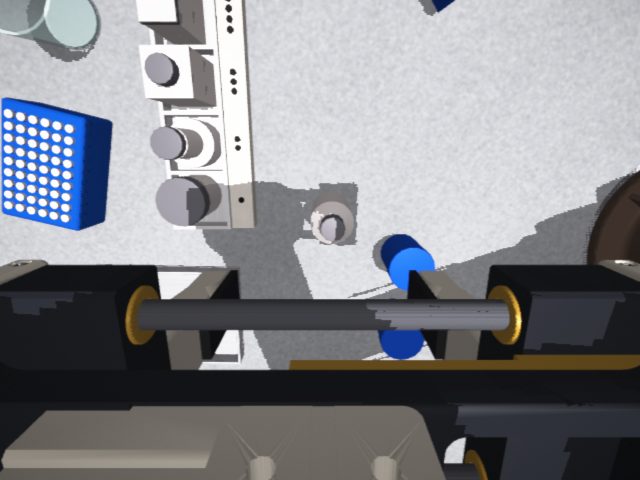

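The tall bottle is at (331,222), position (.4492,−.0075), 44 mm across.

Emit:
apply_moves --deltas '[{"tx": 0.006, "ty": 0.04, "tz": 0.009, "turn": 0.003, "gripper": 0.087}, {"tx": 0.006, "ty": 0.09, "tz": 0.009, "turn": 0.003, "gripper": 0.087}, {"tx": 0.006, "ty": 0.12, "tz": 0.009, "turn": 0.003, "gripper": 0.087}, {"tx": 0.006, "ty": 0.14, "tz": 0.009, "turn": 0.003, "gripper": 0.087}, {"tx": 0.006, "ty": 0.14, "tz": 0.009, "turn": 0.003, "gripper": 0.087}]'

```text
time_s: 27.7
tcp_pos: [0.4471, -0.0097, 0.1227]
eef_rot: [-89.6, 0.1, 94.0]
contact_force: [0.3, -0.1, -0.3]
gripper_width: 0.087
```

Run:
```python
from h import *
look('w24',(.42,.48,-.04,.02),.1,.112)
go(.449,-.0075,.067,94.2)
```

```text
[ 295  264   46   35 1311] zmax 0.1096 zmed 0.1076 circ [449.1  -8. ] 11.8 rect [449.3 -11.5] [23.5 16.6] 3.7 rgb [65. 64. 69.]
t 27.75 tcp [ 0.4483 -0.0091  0.1245] head 94.07 rot [-8.981e+01  8.000e-02  9.407e+01] F [-0.3 -0.4  1.2] w 0.0871
tx,ty,tz [ 0.0017  0.0575 -0.001 ] turn -0.0023 (deg 0.1 )
```

Emit:
apply_moves --deltas '[{"tx": 0.002, "ty": 0.02, "tz": 0, "turn": 0, "gripper": 0.087}, {"tx": 0.002, "ty": 0.04, "tz": 0, "turn": 0, "gripper": 0.087}, {"tx": 0.002, "ty": 0.056, "tz": 0, "turn": 0, "gripper": 0.087}, {"tx": 0.002, "ty": 0.056, "tz": 0, "turn": 0, "gripper": 0.087}, {"tx": 0.002, "ty": 0.056, "tz": 0, "turn": 0, "gripper": 0.07}]'

```text
time_s: 28.25
tcp_pos: [0.4495, -0.0058, 0.0706]
eef_rot: [-90.1, -0.0, 94.2]
contact_force: [0.4, -0.1, 0.7]
gripper_width: 0.0834
```

Emit:
apply_moves --deltas '[{"tx": 0, "ty": 0, "tz": 0, "turn": 0, "gripper": 0.05}, {"tx": 0, "ty": 0, "tz": 0, "turn": 0, "gripper": 0.035}, {"tx": 0, "ty": 0, "tz": 0, "turn": 0, "gripper": 0.035}, {"tx": 0, "ty": 0, "tz": 0, "turn": 0, "gripper": 0.035}, {"tx": 0, "ty": 0, "tz": 0, "turn": 0, "gripper": 0.035}]'

```text
time_s: 28.75
tcp_pos: [0.4486, -0.0056, 0.0696]
eef_rot: [-90.0, -0.0, 94.2]
contact_force: [1.8, 0.4, 0.4]
gripper_width: 0.0444
```

Run:
```python
from h import *
go(.449,-.0075,.067,94.2)
```

```text
t 28.75 tcp [ 0.4486 -0.0056  0.0696] head 94.19 rot [-9.002e+01 -1.000e-02  9.419e+01] F [1.8 0.4 0.4] w 0.0444
tx,ty,tz [-0.0019  0.0026 -0.0002] turn -0.0001 (deg 0.0 )
```

Emit:
apply_moves --deltas '[{"tx": 0, "ty": 0, "tz": 0, "turn": 0, "gripper": 0.035}, {"tx": 0, "ty": -0.03, "tz": 0, "turn": 0, "gripper": 0.035}, {"tx": 0, "ty": -0.08, "tz": 0, "turn": 0, "gripper": 0.035}, {"tx": 0, "ty": -0.125, "tz": 0, "turn": 0, "gripper": 0.035}, {"tx": -0.03, "ty": -0.15, "tz": 0, "turn": 0, "gripper": 0.035}]'

```text
time_s: 29.25
tcp_pos: [0.452, -0.0341, 0.2231]
eef_rot: [-90.3, -0.1, 94.4]
contact_force: [2.1, -0.5, -2.4]
gripper_width: 0.0435
```

Run:
```python
from h import *
go(.6213,-.2626,.21,94.3)
```

```text
t 29.25 tcp [ 0.452  -0.0341  0.2231] head 94.37 rot [-9.027e+01 -6.000e-02  9.437e+01] F [ 2.1 -0.5 -2.4] w 0.0435
tx,ty,tz [-0.2407  0.0136 -0.1514] turn 0.0012 (deg -0.1 )
```

Emit:
apply_moves --deltas '[{"tx": -0.24, "ty": 0, "tz": -0.15, "turn": 0, "gripper": 0.035}, {"tx": -0.24, "ty": 0, "tz": -0.15, "turn": 0, "gripper": 0.035}, {"tx": -0.24, "ty": 0, "tz": -0.15, "turn": 0, "gripper": 0.035}, {"tx": -0.24, "ty": 0, "tz": -0.15, "turn": 0, "gripper": 0.035}, {"tx": -0.24, "ty": 0, "tz": -0.15, "turn": 0, "gripper": 0.035}]'

```text
time_s: 29.75
tcp_pos: [0.5988, -0.2391, 0.2185]
eef_rot: [-89.9, -0.0, 94.2]
contact_force: [1.0, 1.6, -1.0]
gripper_width: 0.0436
```

Run:
```python
from h import *
go(.6213,-.2626,.16,94.3)
```

```text
t 29.75 tcp [ 0.5988 -0.2391  0.2185] head 94.17 rot [-8.992e+01 -4.000e-02  9.417e+01] F [ 1.   1.6 -1. ] w 0.0436
tx,ty,tz [-0.0251  0.0584 -0.0208] turn -0.0023 (deg 0.1 )
```

Emit:
apply_moves --deltas '[{"tx": -0.025, "ty": 0.01, "tz": -0.02, "turn": -0.002, "gripper": 0.035}, {"tx": -0.025, "ty": 0.04, "tz": -0.02, "turn": -0.002, "gripper": 0.035}, {"tx": -0.025, "ty": 0.07, "tz": -0.02, "turn": -0.002, "gripper": 0.035}, {"tx": -0.025, "ty": 0.07, "tz": -0.02, "turn": -0.002, "gripper": 0.035}, {"tx": -0.025, "ty": 0.07, "tz": -0.02, "turn": -0.002, "gripper": 0.035}]'

```text
time_s: 30.25
tcp_pos: [0.6198, -0.2609, 0.1491]
eef_rot: [-89.9, 0.0, 94.3]
contact_force: [-0.7, 0.1, -1.4]
gripper_width: 0.0435
```

Run:
```python
from h import *
p,d,W=cloud('wrist','w25')
go(.6213,-.2626,.0736,94.3)
```

```text
t 30.3 tcp [ 0.6207 -0.2609  0.1506] head 94.34 rot [-9.003e+01  4.000e-02  9.434e+01] F [-0.8 -0.3 -1.6] w 0.0436
tx,ty,tz [-0.0017  0.077  -0.0005] turn 0.0006 (deg -0.0 )
```

View pics/w25.png

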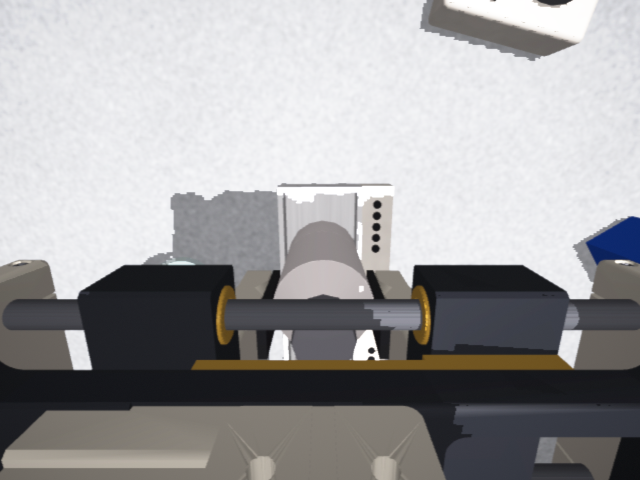

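The tall bottle is over pocket 5 (five dots). Lowering.

Emit:
apply_moves --deltas '[{"tx": -0.002, "ty": 0.02, "tz": 0, "turn": 0, "gripper": 0.035}, {"tx": -0.002, "ty": 0.04, "tz": 0, "turn": 0, "gripper": 0.035}, {"tx": -0.002, "ty": 0.05, "tz": 0, "turn": 0, "gripper": 0.035}, {"tx": -0.002, "ty": 0.06, "tz": 0, "turn": 0, "gripper": 0.035}, {"tx": -0.002, "ty": 0.06, "tz": 0, "turn": 0, "gripper": 0.035}]'

```text
time_s: 30.8
tcp_pos: [0.6201, -0.2626, 0.0892]
eef_rot: [-90.0, -0.0, 94.3]
contact_force: [-0.4, 0.5, -3.6]
gripper_width: 0.0436
```

Run:
```python
from h import *
go(.6213,-.2626,.0736,94.3)
```

```text
t 30.8 tcp [ 0.6201 -0.2626  0.0892] head 94.31 rot [-8.997e+01 -1.000e-02  9.431e+01] F [-0.4  0.5 -3.6] w 0.0436
tx,ty,tz [-0.0001  0.0156 -0.0012] turn 0.0002 (deg -0.0 )
```

Emit:
apply_moves --deltas '[{"tx": 0, "ty": 0.008, "tz": -0.001, "turn": 0, "gripper": 0.035}, {"tx": 0, "ty": 0.012, "tz": -0.001, "turn": 0, "gripper": 0.035}, {"tx": 0, "ty": 0.015, "tz": -0.001, "turn": 0, "gripper": 0.035}, {"tx": 0, "ty": 0.016, "tz": -0.001, "turn": 0, "gripper": 0.035}, {"tx": 0, "ty": 0.016, "tz": -0.001, "turn": 0, "gripper": 0.035}]'

```text
time_s: 31.3
tcp_pos: [0.6213, -0.2628, 0.0738]
eef_rot: [-90.0, 0.0, 94.3]
contact_force: [-0.7, 0.1, -0.0]
gripper_width: 0.0436
```

Emit:
apply_moves --deltas '[{"tx": 0, "ty": 0.001, "tz": 0, "turn": 0, "gripper": 0.035}, {"tx": 0, "ty": 0.001, "tz": 0, "turn": 0, "gripper": 0.06}, {"tx": 0, "ty": 0.0, "tz": 0, "turn": 0, "gripper": 0.08}, {"tx": 0, "ty": 0.0, "tz": 0, "turn": 0, "gripper": 0.08}, {"tx": 0, "ty": -0.02, "tz": 0, "turn": 0, "gripper": 0.08}]'

```text
time_s: 31.8
tcp_pos: [0.6195, -0.2623, 0.0908]
eef_rot: [-89.7, -0.1, 94.3]
contact_force: [-0.1, 0.3, -0.3]
gripper_width: 0.0698
```

Emit:
apply_moves --deltas '[{"tx": 0, "ty": -0.04, "tz": 0, "turn": 0, "gripper": 0.08}, {"tx": 0, "ty": -0.08, "tz": 0, "turn": 0, "gripper": 0.08}, {"tx": 0, "ty": -0.13, "tz": 0, "turn": 0, "gripper": 0.08}, {"tx": -0.03, "ty": -0.14, "tz": 0.03, "turn": 0, "gripper": 0.06}, {"tx": -0.07, "ty": -0.14, "tz": 0.06, "turn": 0, "gripper": 0.04}]'

```text
time_s: 32.3
tcp_pos: [0.5681, -0.3369, 0.2371]
eef_rot: [-90.3, 0.1, 94.5]
contact_force: [0.5, -1.1, -0.6]
gripper_width: 0.069
```

Run:
```python
from h import *
p,d,W=cloud('side','sd26')
p,d,W=cloud('scene','sc26')
look('w26',(.43,.57,-.52,-.40),.05,.07)
go(.485,-.455,.2,94.2)
```

```text
[ 394   73   54   58 2409] zmax 0.0643 zmed 0.056 circ [ 482.2 -454.6] 24.8 rect [ 482.3 -454.4] [48.5 48.8] 57.5 rgb [200. 197. 205.]
t 32.45 tcp [ 0.5651 -0.3392  0.234 ] head 94.1 rot [-9.004e+01  2.000e-02  9.410e+01] F [ 0.6  0.3 -1.6] w 0.0574
tx,ty,tz [-0.1098  0.034   0.0882] turn -0.0017 (deg 0.1 )
```

View pics/sd26.png

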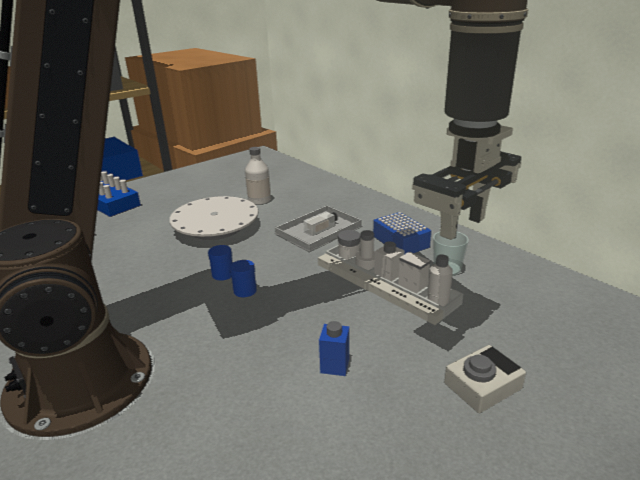

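View pics/sc26.png

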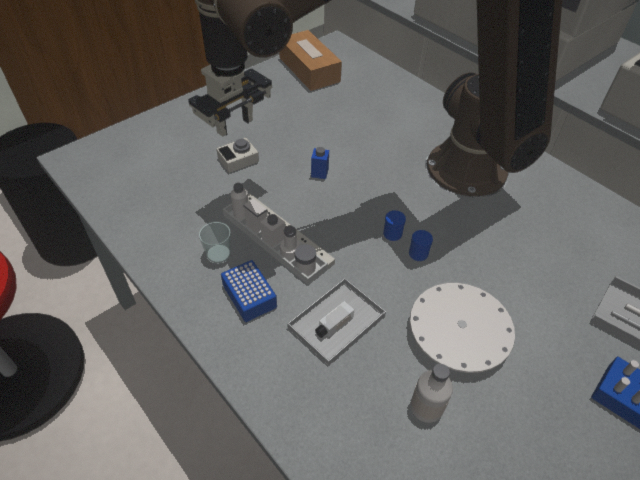

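View pics/w26.png

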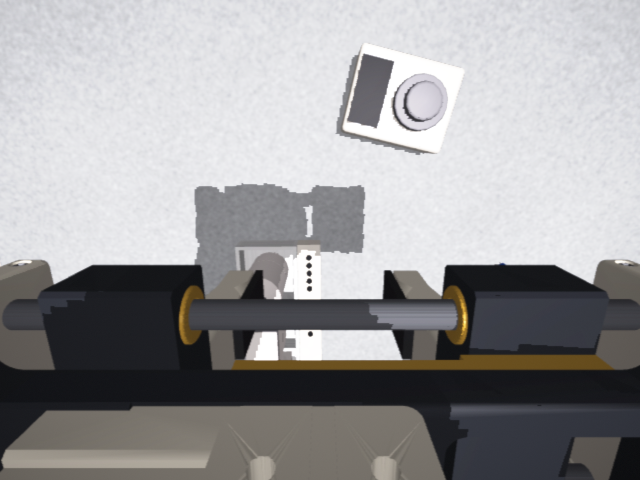

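All five containers stand in pockets 1–5 and the vial is in the tray. Now the button geometry.

Run:
```python
from h import *
p,d,W=cloud('wrist','w27')
go(.4823,-.4545,.12,94.2)
r_=np.hypot(W[...,0]-.4823,W[...,1]+.4545)
for a in range(0,34,2):
    m=(r_>=a/1000)&(r_<(a+2)/1000); z=W[m][:,2]; print(a,m.sum(),np.round(np.nanpercentile(z,[5,50,95]),4))
m=(W[...,2]>.0575)&(r_<.03); q=(W[m][:,:2]*1000).astype(np.float32); print(cv2.minEnclosingCircle(q), q.mean(0))
```

```text
t 32.5 tcp [ 0.5659 -0.3381  0.2336] head 94.17 rot [-90.03   0.    94.17] F [ 0.1 -0.3  0.1] w 0.0535
tx,ty,tz [-0.11    0.1136  0.0919] turn -0.0006 (deg 0.0 )
0 16 [0.0612 0.0621 0.0632]
2 52 [0.061  0.0619 0.0633]
4 90 [0.0603 0.0618 0.063 ]
6 118 [0.0608 0.0619 0.0632]
8 154 [0.0608 0.0619 0.0631]
10 190 [0.0606 0.0617 0.0631]
12 230 [0.0607 0.0619 0.0631]
14 266 [0.0598 0.0614 0.0625]
16 266 [0.0509 0.0535 0.0609]
18 235 [0.0506 0.0519 0.0531]
20 348 [0.0505 0.0519 0.0531]
22 379 [0.0502 0.0516 0.053 ]
24 373 [0.0389 0.0441 0.0516]
26 268 [0.0385 0.0398 0.0409]
28 403 [0.0386 0.0399 0.0411]
30 461 [0.0386 0.0398 0.0411]
32 479 [0.0386 0.0399 0.0413]
((482.031982421875, -454.5082702636719), 16.934268951416016) [ 482.8744  -454.55093]
```

Button top is at 62 mm and the collar at 52 mm, centre (.4824,−.4545), so closed fingertips can press it the full 6 mm without touching the collar.

Emit:
apply_moves --deltas '[{"tx": -0.11, "ty": 0.02, "tz": 0.092, "turn": 0, "gripper": 0}, {"tx": -0.11, "ty": 0.04, "tz": 0.092, "turn": 0, "gripper": 0}, {"tx": -0.11, "ty": 0.1, "tz": 0.092, "turn": 0, "gripper": 0}, {"tx": -0.11, "ty": 0.114, "tz": 0.092, "turn": 0, "gripper": 0}, {"tx": -0.11, "ty": 0.114, "tz": 0.092, "turn": 0, "gripper": 0}]'

```text
time_s: 33.0
tcp_pos: [0.4789, -0.4523, 0.1123]
eef_rot: [-89.5, -0.4, 94.1]
contact_force: [-1.0, -0.0, -0.1]
gripper_width: 0.014
```

Emit:
apply_moves --deltas '[{"tx": 0, "ty": 0, "tz": 0, "turn": 0, "gripper": 0}, {"tx": 0, "ty": 0, "tz": 0, "turn": 0, "gripper": 0}]'

```text
time_s: 33.2
tcp_pos: [0.4852, -0.4536, 0.1212]
eef_rot: [-90.1, 0.1, 94.4]
contact_force: [0.5, 1.1, 0.0]
gripper_width: 0.0014
```

Run:
```python
from h import *
go(.4824,-.4545,.079,94.2)
```

```text
t 33.2 tcp [ 0.4852 -0.4536  0.1212] head 94.39 rot [-90.11   0.11  94.39] F [0.5 1.1 0. ] w 0.0014
tx,ty,tz [-0.0006  0.0422  0.0029] turn 0.0033 (deg -0.2 )
```

Emit:
apply_moves --deltas '[{"tx": 0, "ty": 0.02, "tz": 0.001, "turn": 0, "gripper": 0}, {"tx": 0, "ty": 0.03, "tz": 0.001, "turn": 0, "gripper": 0}, {"tx": 0, "ty": 0.036, "tz": 0.001, "turn": 0, "gripper": 0}, {"tx": 0, "ty": 0.036, "tz": 0.001, "turn": 0, "gripper": 0}, {"tx": 0, "ty": 0.036, "tz": 0.001, "turn": 0, "gripper": 0}]'

```text
time_s: 33.7
tcp_pos: [0.4828, -0.4538, 0.0842]
eef_rot: [-90.0, 0.0, 94.3]
contact_force: [-0.6, -0.4, 0.2]
gripper_width: 0.0005
```

Run:
```python
from h import *
p,d,W=cloud('wrist','w28')
go(.4824,-.4545,.079,94.2)
```

```text
t 33.75 tcp [ 0.4828 -0.4539  0.0843] head 94.32 rot [-9.005e+01  5.000e-02  9.432e+01] F [-1.  -0.3 -0.1] w 0.0004
tx,ty,tz [-0.0006  0.0053  0.0004] turn 0.0021 (deg -0.1 )
```

View pics/w28.png

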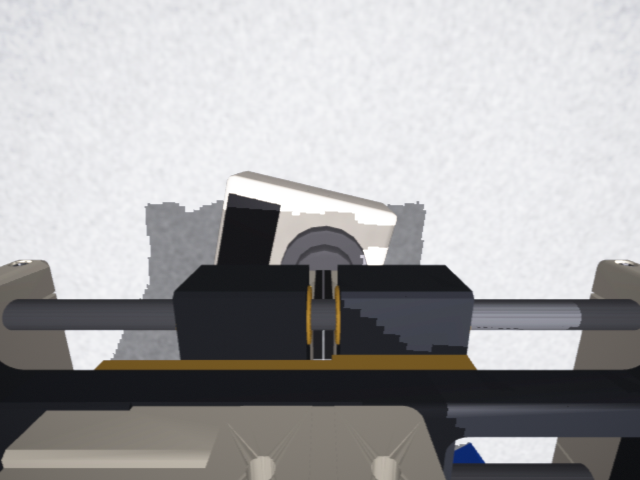

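The closed fingers are centred over the button (323,255). Press gently in small steps.

Emit:
apply_moves --deltas '[{"tx": 0, "ty": 0.004, "tz": 0, "turn": 0, "gripper": 0}, {"tx": 0, "ty": 0.006, "tz": 0, "turn": 0, "gripper": 0}, {"tx": 0, "ty": 0.008, "tz": 0, "turn": 0, "gripper": 0}, {"tx": 0, "ty": 0.009, "tz": 0, "turn": 0, "gripper": 0}, {"tx": 0, "ty": 0.009, "tz": 0, "turn": 0, "gripper": 0}]'

```text
time_s: 34.25
tcp_pos: [0.4826, -0.4539, 0.0748]
eef_rot: [-90.0, 0.0, 94.3]
contact_force: [0.9, 1.1, 3.9]
gripper_width: 0.0001
```

Emit:
apply_moves --deltas '[{"tx": 0, "ty": 0.001, "tz": 0, "turn": 0, "gripper": 0}, {"tx": 0, "ty": 0.0015, "tz": 0, "turn": 0, "gripper": 0}, {"tx": 0, "ty": 0.0015, "tz": 0, "turn": 0, "gripper": 0}]'

```text
time_s: 34.55
tcp_pos: [0.4826, -0.454, 0.0733]
eef_rot: [-90.0, 0.0, 94.3]
contact_force: [1.9, -0.5, 5.2]
gripper_width: 0.0005
```

Emit:
apply_moves --deltas '[{"tx": 0, "ty": 0.0005, "tz": 0, "turn": 0, "gripper": 0}, {"tx": 0, "ty": 0.001, "tz": 0, "turn": 0, "gripper": 0}, {"tx": 0, "ty": 0.001, "tz": 0, "turn": 0, "gripper": 0}]'

```text
time_s: 34.85
tcp_pos: [0.4826, -0.454, 0.0732]
eef_rot: [-90.1, 0.1, 94.3]
contact_force: [-0.1, 2.5, 11.3]
gripper_width: 0.0003
```

The button is at its hard stop: the TCP stayed at 73.2 mm while the force rose to 11 N. Hold briefly, then retract.

Emit:
apply_moves --deltas '[{"tx": 0, "ty": 0, "tz": 0, "turn": 0, "gripper": 0}, {"tx": 0, "ty": -0.02, "tz": 0, "turn": 0, "gripper": 0}, {"tx": 0, "ty": -0.06, "tz": 0, "turn": 0, "gripper": 0}, {"tx": 0, "ty": -0.11, "tz": 0, "turn": 0, "gripper": 0}, {"tx": 0, "ty": -0.15, "tz": 0, "turn": 0, "gripper": 0}]'

```text
time_s: 35.35
tcp_pos: [0.4816, -0.4536, 0.2237]
eef_rot: [-90.0, -0.0, 94.3]
contact_force: [1.7, -0.5, 0.6]
gripper_width: 0.0005
```

Emit:
apply_moves --deltas '[{"tx": 0.05, "ty": 0, "tz": 0, "turn": 0, "gripper": 0.02}, {"tx": 0.08, "ty": 0, "tz": 0, "turn": 0, "gripper": 0.02}, {"tx": 0.08, "ty": 0, "tz": 0, "turn": 0, "gripper": 0.02}, {"tx": 0.08, "ty": 0, "tz": 0, "turn": 0, "gripper": 0.02}, {"tx": 0.08, "ty": 0, "tz": 0, "turn": 0, "gripper": 0.02}]'

```text
time_s: 35.85
tcp_pos: [0.476, -0.3742, 0.2214]
eef_rot: [-89.9, -0.0, 94.3]
contact_force: [0.4, 1.2, -0.3]
gripper_width: 0.0198
```

Run:
```python
from h import *
go(.4824,-.4545,.079,94.2)
look('w29',(.45,.52,-.49,-.42),.057,.07)
c=np.array([.6117,-.1369]); 
for n in('scene','side'):
    p,d,W=cloud(n,n+'29')
    print(n)
    for i,(h,nm) in enumerate([(.068,'jar'),(.096,'stepped'),(.092,'square'),(.082,'cart'),(.112,'tall')]):
        P=c+(i-2)*np.array([.0048,-.0638])
        m=(np.abs(W[...,0]-P[0])<.031)&(np.abs(W[...,1]-P[1])<.031)&(W[...,2]>h-.006)&(W[...,2]<h+.006)
        q=W[m]
        if len(q): print(nm,len(q),'top',np.median(q[:,2]).round(4),'exp',h,'off mm',((q[:,:2].mean(0)-P)*1000).round(1))
```

```text
t 35.85 tcp [ 0.476  -0.3742  0.2214] head 94.29 rot [-8.995e+01 -2.000e-02  9.429e+01] F [ 0.4  1.2 -0.3] w 0.0198
tx,ty,tz [-0.0806  0.1424 -0.0005] turn 0.0016 (deg -0.1 )
[ 303  112   38   40 1198] zmax 0.0641 zmed 0.0616 circ [ 482.  -454.9] 16.9 rect [ 482.4 -455. ] [32.5 32.5] 4.1 rgb [214. 211. 219.]
scene
jar 299 top 0.0671 exp 0.068 off mm [ 6.9 -3.2]
stepped 102 top 0.0952 exp 0.096 off mm [1.4 2.1]
square 77 top 0.0905 exp 0.092 off mm [1.8 2.4]
cart 218 top 0.0808 exp 0.082 off mm [1.9 2. ]
tall 56 top 0.1113 exp 0.112 off mm [2.1 2.8]
side
jar 214 top 0.0674 exp 0.068 off mm [ 2.8 -9.1]
stepped 93 top 0.0951 exp 0.096 off mm [-2.  -5.1]
square 80 top 0.091 exp 0.092 off mm [-2.1 -3.9]
cart 286 top 0.0812 exp 0.082 off mm [-1.4 -4.2]
```

View pics/scene29.png

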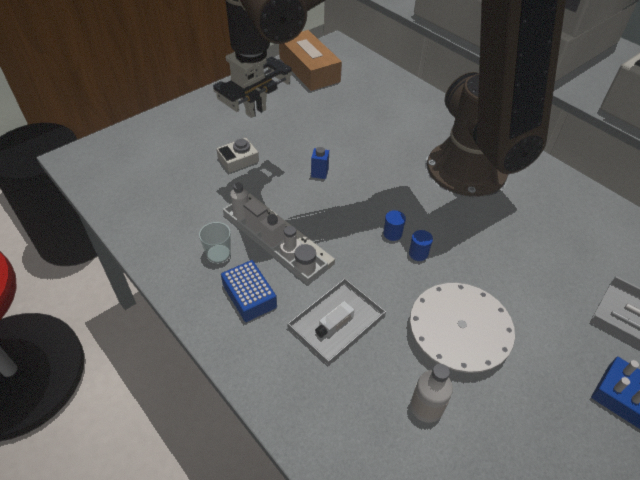

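View pics/side29.png

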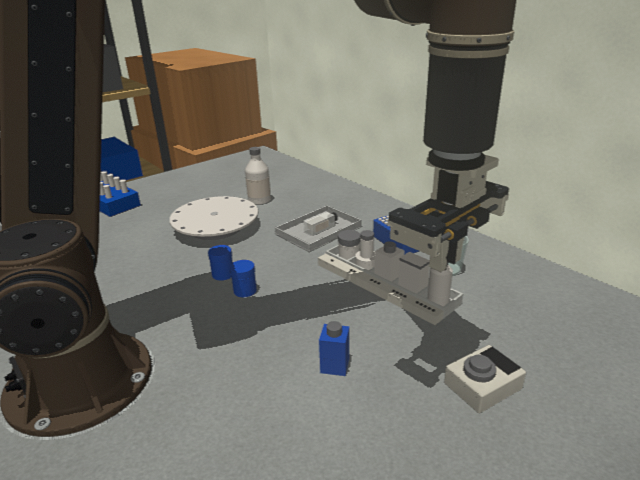

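The jar reads about 5–8 mm off its pocket centre, more than the others. I check it from above before handing in.

Run:
```python
from h import *
go(.56,-.0,.30,94.3)
```

```text
t 36.0 tcp [ 0.476  -0.3745  0.2213] head 94.24 rot [-8.994e+01 -3.000e-02  9.424e+01] F [-0.6  1.   0.3] w 0.0198
tx,ty,tz [ 0.3673 -0.0787 -0.1114] turn -0.001 (deg 0.1 )
```

Emit:
apply_moves --deltas '[{"tx": 0.2, "ty": -0.08, "tz": 0, "turn": 0, "gripper": 0.02}, {"tx": 0.2, "ty": -0.08, "tz": 0, "turn": 0, "gripper": 0.02}, {"tx": 0.2, "ty": -0.08, "tz": 0, "turn": 0, "gripper": 0.02}, {"tx": 0.2, "ty": -0.08, "tz": 0, "turn": 0, "gripper": 0.02}, {"tx": 0.2, "ty": -0.08, "tz": 0, "turn": 0, "gripper": 0.02}]'

```text
time_s: 36.5
tcp_pos: [0.4615, -0.1723, 0.3042]
eef_rot: [-90.2, 0.0, 94.4]
contact_force: [-1.3, -0.5, 0.4]
gripper_width: 0.02
```

Emit:
apply_moves --deltas '[{"tx": 0.18, "ty": 0, "tz": -0.1, "turn": 0, "gripper": 0.02}, {"tx": 0.18, "ty": 0, "tz": -0.1, "turn": 0, "gripper": 0.02}, {"tx": 0.18, "ty": 0, "tz": -0.1, "turn": 0, "gripper": 0.02}, {"tx": 0.18, "ty": 0, "tz": -0.1, "turn": 0, "gripper": 0.02}, {"tx": 0.18, "ty": 0, "tz": -0.1, "turn": 0, "gripper": 0.02}]'

```text
time_s: 37.0
tcp_pos: [0.5494, 0.0161, 0.3009]
eef_rot: [-90.0, 0.0, 94.4]
contact_force: [-1.7, -0.7, -1.1]
gripper_width: 0.0202
```

Run:
```python
from h import *
look('w29b',(.45,.52,-.49,-.42),.057,.07)
go(.56,-.0,.30,94.3)
p,d,W=cloud('wrist','w30')
c=np.array([.6117,-.1369])
for i,(h,nm) in enumerate([(.068,'jar'),(.096,'stepped'),(.092,'square'),(.082,'cart'),(.112,'tall')]):
    P=c+(i-2)*np.array([.0048,-.0638])
    m=(np.abs(W[...,0]-P[0])<.036)&(np.abs(W[...,1]-P[1])<.036)&(W[...,2]>h-.004)&(W[...,2]<h+.004)
    q=W[m]
    if len(q)>20:
        A=np.c_[q[:,:2],np.ones(len(q))]; co=np.linalg.lstsq(A,q[:,2],rcond=None)[0]
        cc,rr=cv2.minEnclosingCircle((q[:,:2]*1000).astype(np.float32)); print(nm,len(q),np.median(q[:,2]).round(4),'off',(np.array(cc)-P*1000).round(1),round(rr,1),'slope',co[:2].round(3))
```

```text
t 37.05 tcp [0.5488 0.015  0.3009] head 94.44 rot [-8.992e+01  2.000e-02  9.444e+01] F [ 0.1 -0.2  0.1] w 0.0199
tx,ty,tz [-0.0158  0.0009 -0.01  ] turn 0.0024 (deg -0.1 )
jar 1665 0.0677 off [ 4.8 -4.5] 25.8 slope [0.002 0.002]
stepped 735 0.0955 off [-1.   0.1] 14.9 slope [0.009 0.004]
square 627 0.0915 off [-0.5  1.4] 13.0 slope [ 0.007 -0.025]
cart 423 0.0813 off [-1.8 22.3] 16.9 slope [ 0.008 -0.095]
```

View pics/w30.png

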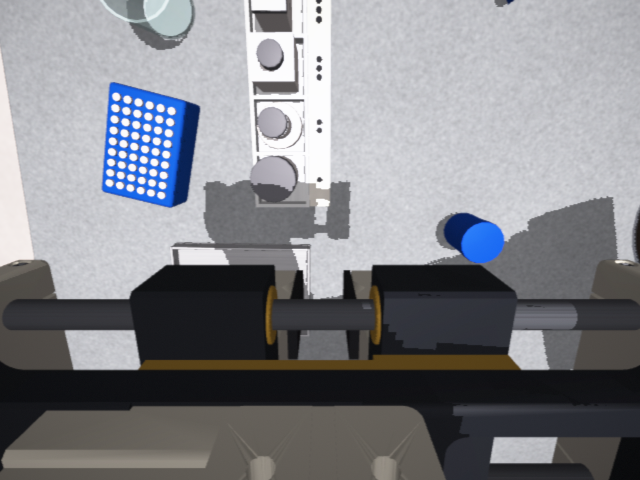

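The jar is level (slope 0.002), top at 67.7 mm, 6.6 mm off centre, well inside 22 mm. Everything is in order, so I hand in.

Run:
```python
from plant import r
print(r.close_job()); print(r.get_state()['time_s'])
```

```text
the job is handed in; nothing more can be done
None
the job is handed in; nothing more can be done
```

The job is done and handed in at about 37 s on the robot's clock. The hand-in gives no verdict, so what follows is from my own checks.

**What I did:**
- There was one tipped vial. I lifted it off the turntable and laid it flat in the steel tray.
- All five containers were present. I stood the jar, stepped bottle, square bottle, cartridge and tall bottle in pockets 1 to 5, in that order.
- I pressed the load button to its hard stop, about 6 mm of travel with the force rising to 11 N, and let it go.

**Last checks:**
- **Heights:** all five container tops were within about 1.5 mm of where they should be.
- **Positions:** the stepped and square bottles were within 2 mm of their pocket centres. The last close-up did not show the cartridge fully or the tall bottle at all. In the scene camera they were about 3 mm and 3.5 mm off.
- **Button:** it was back at its released height (61.6 mm).
- **Vial and bystanders:** the vial was in the tray. The beaker, tip box and wash bottle looked unmoved in the pictures, though I did not measure them again.
- **Robot:** it was clear of everything.

**Disagreements:**
- **Jar:** it ended 6.6 mm off its pocket centre although I set it down within about 1 mm. It may have been knocked; it stands level and well inside the 22 mm limit.
- **Cameras:** the fixed scene and side cameras differed by up to 7 mm in y, so I used the wrist camera for grasping and placing.

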